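# Open the indicator and plug in the test pins

### The job

Take the hung cover off the opened instrument by sliding it up to the wide ends of its keyholes and lifting it off its studs, and lean it squarely and centrally on the blue rest, lower edge on the base behind the lip and its back against the bar. Then plug every test pin in the rack fully home into the terminal of its own colour, and last of all press the green test button right down. Leave the cover leaning and the pins in place, and do not disturb the other things on the bench.

Things in the scene. Friction and masses are not known exactly. Their poses are not given: they have to be found in the camera images.
- chassis: Opened instrument chassis, fixed grey tray: floor 210 (x) x 250 (y) x 8 mm, 22 mm rim on all sides but +x. Origin on the bench, 10 mm to -x of the tray's middle, z up. Four terminal blocks at x = -45, y = -48, -16, 16, 48 mm in varying order, behind the hung cover; green button at x = 90, y = 0. Only struts, cover and pins stand above 40 mm.
- hanger: Two fixed struts on the chassis leaning back 25 deg to its -x. Frame: z up along the struts, y = chassis y, x square out of their faces; the hung cover's frame coincides with it to about 1 mm. Studs at y = +-77, z = 80 mm: shank 6 mm, brass head 13 mm diameter, its end at x = 9 mm. Struts 16 mm wide, face at x = -3, tops at z = 92 mm.
- cover: White cover plate, 0.24-0.4 kg, 190 (y) x 100 (z) x 6 (x) mm; origin mid lower edge, mid thickness; z up the plate, x out of its front. Orange tab on the upper edge. Hangs by two keyholes at y = +-77: slot 9 mm wide, top at z = 83; wide end 18 x 18 mm centred at z = 62. Slide it 18 mm (+-2) up the struts to the wide ends, then 15 mm or more straight out along x: free.
- cover_tab (a point): Centre of the cover's orange tab, 122.5 mm from the cover's origin along its z; tab 44 wide (y) x 10 thick (x) mm, from z = 100 to 145 mm, to be pinched across its thickness.
- rest: Blue rest, loose, 0.9 kg: base 130 (x) x 150 (y) x 8 mm, origin under its centre. Lip along +x, inner face at x = 45 mm, top 20 mm above the bench; dark leaning bar along y, 12 mm diameter, axis at x = 1, z = 74 mm. A cover set on the base against lip and bar, front to +x, leans back 25 deg with its origin at about x = 41, z = 9.5 mm.
- rack: Fixed wooden pin rack 50 (x) x 190 (y) x 34 mm high, origin under its centre, four holes in a row along y, 45 mm apart. The pins stand upright in it, tips 8 mm above the bench.
- test_button (a joint): Green push button on the chassis, 0 when out, 0.006 m when fully pressed (5 N), springs back.
- test_button_top (a point): Middle of the green button's top face; press straight down.
- pin_red: Red test pin (may be absent), 80 mm long, 40 g, upright: origin at the tip of its brass probe, z up along the pin. Probe 6 mm diameter and 26 mm long, then a collar 20 mm diameter from z = 26 to 30 mm, then a round handle 15 mm diameter from z = 30 to 80 mm.
- mouth_red (a point): Centre of the mouth, on top of the red terminal block (28 x 26 x 28 mm on the chassis floor, mouth 36 mm above the bench), axes as the chassis. Round vertical opening 8 mm diameter, chamfered, 26.5 mm deep: a pin is fully home when its collar rests on the block.
- pin_black: Black test pin (may be absent), 80 mm long, 40 g, upright: origin at the tip of its brass probe, z up along the pin. Probe 6 mm diameter and 26 mm long, then a collar 20 mm diameter from z = 26 to 30 mm, then a round handle 15 mm diameter from z = 30 to 80 mm.
- mouth_black (a point): Centre of the mouth, on top of the black terminal block (28 x 26 x 28 mm on the chassis floor, mouth 36 mm above the bench), axes as the chassis. Round vertical opening 8 mm diameter, chamfered, 26.5 mm deep: a pin is fully home when its collar rests on the block.
- pin_yellow: Yellow test pin (may be absent), 80 mm long, 40 g, upright: origin at the tip of its brass probe, z up along the pin. Probe 6 mm diameter and 26 mm long, then a collar 20 mm diameter from z = 26 to 30 mm, then a round handle 15 mm diameter from z = 30 to 80 mm.
- mouth_yellow (a point): Centre of the mouth, on top of the yellow terminal block (28 x 26 x 28 mm on the chassis floor, mouth 36 mm above the bench), axes as the chassis. Round vertical opening 8 mm diameter, chamfered, 26.5 mm deep: a pin is fully home when its collar rests on the block.
- pin_blue: Blue test pin (may be absent), 80 mm long, 40 g, upright: origin at the tip of its brass probe, z up along the pin. Probe 6 mm diameter and 26 mm long, then a collar 20 mm diameter from z = 26 to 30 mm, then a round handle 15 mm diameter from z = 30 to 80 mm.
- mouth_blue (a point): Centre of the mouth, on top of the blue terminal block (28 x 26 x 28 mm on the chassis floor, mouth 36 mm above the bench), axes as the chassis. Round vertical opening 8 mm diameter, chamfered, 26.5 mm deep: a pin is fully home when its collar rests on the block.
- meter: Yellow multimeter 75 x 150 x 35 mm; bystander, leave alone.
- spool: Blue spool, 50 mm diameter, 42 mm high; bystander, leave alone.
- jar: Amber jar, 56 mm diameter, 70 mm high; bystander, leave alone.
- driver: Screwdriver lying down; bystander, leave alone.
- tape: Black tape ring, 64 mm diameter, 18 mm high; bystander, leave alone.
- spare_board: Green spare circuit board 90 x 130 mm lying flat, about 20 mm high; bystander, leave alone.
There are look-alikes about, which are no part of the job. There is more than one size of the pin_red; the job needs the smallest.

How it is judged:
On the way, in this order (a step that is already met when the one before it is completed fails the run):
1. the cover is slid to the wide ends and off its studs (x of cover in the frame of hanger above 0.016 m), for 0.1 s.
2. the cover leans on the rest, released (angle between cover's own z axis and vertical between 0.2 and 0.8 rad and z of cover in the frame of rest between 0.004 and 0.02 m and x of cover in the frame of rest between -0.01 and 0.047 m and y of cover in the frame of rest between -0.04 and 0.04 m and angle between the y axis of cover and the y axis of rest, either way round below 0.3 rad and contact force between cover and rest above 0.5 N and contact force between cover and the fingers below 0.1 N and linear speed of cover below 0.03 m/s), for 0.3 s.
3. every pin present is fully home in the terminal of its colour, released (horizontal distance between pin_red and mouth_red below 0.004 m and z of pin_red in the frame of mouth_red below -0.022 m and angle between each of pin_red, pin_black, pin_yellow, pin_blue's own z axis and vertical below 0.12 rad and contact force between each of pin_red, pin_black, pin_yellow, pin_blue and the fingers below 0.1 N and horizontal distance between pin_black and mouth_black below 0.004 m and z of pin_black in the frame of mouth_black below -0.022 m and horizontal distance between pin_yellow and mouth_yellow below 0.004 m and z of pin_yellow in the frame of mouth_yellow below -0.022 m and horizontal distance between pin_blue and mouth_blue below 0.004 m and z of pin_blue in the frame of mouth_blue below -0.022 m), for 0.2 s.
4. the test button is pressed right down (value of joint test_button above 0.0045 m), for 0.05 s.
At the end, for the whole second after the job is handed in: Cover released, at rest, edge on the rest's base behind the lip, within 40 mm of its middle and 17 deg of square, leaning 11 to 46 deg. Each present pin released, upright, 22 mm or more deep in its colour's terminal. Button pressed 4.5 mm after that and out again (all of step 2 and all of step 3 and value of joint test_button below 0.002 m); the robot touches nothing.
It fails at once if one of the six bystanders is moved by more than 30 mm (distance of any of meter, spool, jar, driver, tape, spare_board from where it was at the start of the episode above 0.03 m).
Of pin_red, pin_black, pin_yellow, pin_blue only 2 to 4 are there at a start; the rules pass over those that are not, and their reading is None.
At some moment in a run one of rest may be knocked a few centimetres aside while the robot is not near it.
It also fails if it takes over 210 s, if anything falls off the work surface, if the arm or the gripper's body presses on something with over 40 N, if the wrist force passes 120 N, or if a joint passes its speed limit or range.

### The arm

A 7-joint arm with a two-finger parallel gripper is mounted at the origin on the work surface. World frame = base frame: x ahead of the robot, y to its left, z up, the work surface at z = 0. Lengths are in m, angles in rad, forces in N, time in s.
With the tool pointing down it reaches from about 0.4 to 0.85 m from the base axis. Payload 10.4 kg.
Tool frame: the origin (TCP) lies midway between the tips of the shut fingers; the grasp point (between the pads) lies 19 mm behind it; z points along the fingers, y is the line along which they close (so a half turn about z gives the same grasp; the last joint's range is limited). The gripper opens to 85 mm and grips with 20 to 120 N. Pads are 22 mm wide; open, the fingers measure 114 mm over their backs; the gripper's body (76 mm by 85 mm) begins 54 mm behind the grasp point. The pads swing forward as they close: fully open they stand 13 mm farther back than shut.
Start: joints at [1.203, 0.332, -0.065, 1.46, 0.022, 1.35, -0.088], TCP at [0.211, -0.588, 0.231] pointing down, gripper open.
Joint ranges: [-2.6, 2.6], [-0.5, 2.12], [-1.47, 1.34], [0.16, 2.42], [-1.27, 4.41], [0.06, 2.06], [-2.6, 2.6]. Speed limits (rad/s): [2.22, 2.22, 2.79, 2.79, 3.14, 3.14, 3.14].

### API

Orientations are given as a unit quaternion [x, y, z, w].
In Python, from workcell import get_obs, camera, camera_params, hand_in gives the robot as it stands.
- The arm moves only by the tool carry_out, never from a script. Its argument "commands" is a list that holds one entry, the list of rows, each a list of 6 numbers: the shift along the tool's x, y, z in units of 40 mm (1.0 is 40 mm), then the turn, a rotation vector about the tool's x, y, z in units of 6 degrees (1.0 is 6 degrees). In form: [[[x, y, z, ax, ay, az], ...]]. A call has 1 to 20 rows; each row shifts and turns the commanded pose from where the row before left it, along the tool's axes as they then stand; what a row does not reach is not made up. A row lasts 1/12 s, in which the tool goes at most 41.7 mm and 7.16 degrees, less where a joint would pass 70% of its speed; a pose out of reach is approached as far as the arm can. A call is refused whole if a number of a shift passes 1 or a number of a turn 1, either way. A call with a gripper value outside its range is refused whole. "hand" is the closure, from -1 (fully open) to 1 (shut), set as the call begins (left out, the last holds). The fingers move at their own pace and stop on an object; "force" is the grip in N (left out, the last holds). Time passes only in rows, so rows that do not move let the fingers close. It gives the time, the measured TCP pose, the force, the opening and the grip force at its end, in the units of the state.
- get_obs(): the state, without advancing time (a new reading comes with each control period).
- camera(name): name is "side" or "top"; returns the picture (400x640x3 uint8, red, green, blue); there is no depth.
- camera_params(name): a dict with "mtx" (3x3 intrinsics, pixels), "R" (3x3) and "t" (3): a world point X has camera coordinates R X + t. Camera axes: x right, y down, z forward; pixel columns grow to the right and rows downward; lengths in m; the calibration is good to about 2 mm. A picture is of the moment at which its call begins. camera_params takes no time and is no camera call.
- hand_in(): hands the job in; it is judged then, once.
The state is a dict: "clock": time; "joint_pos": joint angles; "joint_velocities": joint speeds; "tau": joint torques, N m; "position": TCP position; "ee_rot": TCP orientation; "ft_force": force on the tool from outside, world axes, zero at the start; "torque": the same for the moment, N m; "grip_width": opening from 0.0 (shut) to 1.0 (fully open); "grasp_force": force on a finger pad.
Only numpy, scipy, OpenCV 4.12 (cv2) and the standard library are available. Lean on these libraries where they do the work, as an engineer would, in place of code of your own. Each camera call takes 0.05 s, during which the arm holds its last target. There are 200 camera calls.

## Working session

There is one attempt and no reset: what is moved stays moved. The work goes in short steps, Python scripts to look and compute and a tool call to move; the robot and the scene stay as the last step left them, time stands still between calls to the robot, and variables do not carry over. Pictures are saved under pics/ and viewed, at most 14 in all, crops included, and the job is handed in when it is done.

Besides the shell and the picture viewer there is one more tool, called after "Request:" by a JSON object that holds its "op" and its "data". carry_out: Moves the arm, as the interface text tells. Its arguments: {"type":"object","properties":{"commands":{"type":"array"},"hand":{"type":"number"},"force":{"type":"number"}},"required":["commands"]}

```bash
mkdir -p pics; ls; python3 - <<'E'
from workcell import *
import cv2
for n in("side","top"):
    im=camera(n); cv2.imwrite(f"pics/{n}0.png",im[:,:,::-1]); p=camera_params(n); print(n,p)
print(get_obs())
E
```

```text
pics
side {'mtx': array([[384.10261807,   0.        , 322.53942939],
       [  0.        , 384.10261807, 207.1114178 ],
       [  0.        ,   0.        ,   1.        ]]), 'R': array([[ 0.94538877, -0.32583948, -0.0082886 ],
       [-0.22414754, -0.6314578 , -0.74230649],
       [ 0.23663886,  0.70362609, -0.67000923]]), 't': array([-0.54077957,  0.21806175,  0.98976094])}
top {'mtx': array([[445.18714181,   0.        , 319.30188202],
       [  0.        , 445.18714181, 201.33188725],
       [  0.        ,   0.        ,   1.        ]]), 'R': array([[ 0.02390152, -0.99948939,  0.02120535],
       [-0.99414814, -0.02599831, -0.10485019],
       [ 0.10534796, -0.01857518, -0.99426192]]), 't': array([-0.02508318,  0.62111405,  1.17711283])}
{'clock': 0.1, 'joint_pos': array([ 1.20339846,  0.33278945, -0.06473541,  1.46091383,  0.02157247,
        1.34991786, -0.08850581]), 'joint_velocities': array([ 7.36720373e-04, -2.44920000e-03, -3.09013294e-04, -1.16984941e-03,
       -6.48123223e-05,  1.45677168e-03, -2.06325121e-05]), 'tau': array([ 9.65059153e-04, -6.26749420e+01,  4.88464138e-02, -3.92431569e+01,
        1.63521833e-02,  6.91559835e-03,  3.21586265e-05]), 'position': array([ 0.211153  , -0.5878591 ,  0.23058061]), 'ee_rot': array([ 9.85172250e-01,  1.71566873e-01, -1.26952727e-04, -6.54995697e-04]), 'ft_force': array([ 0.15768276, -0.02718204,  0.44335951]), 'torque': array([ 0.04687935,  0.01013252, -0.00998359]), 'grasp_force': 0.0, 'grip_width': 1.0001303226533385}
```

View pics/side0.png

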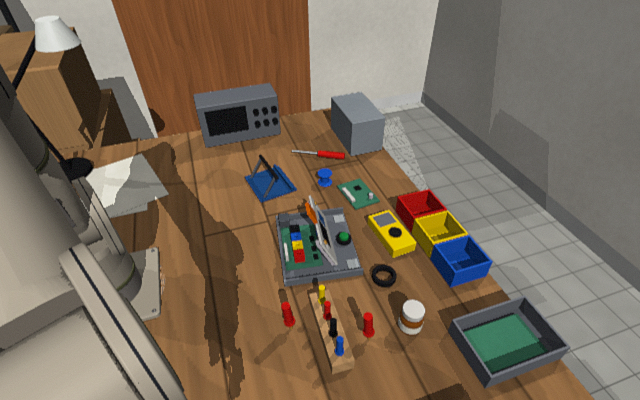

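View pics/top0.png

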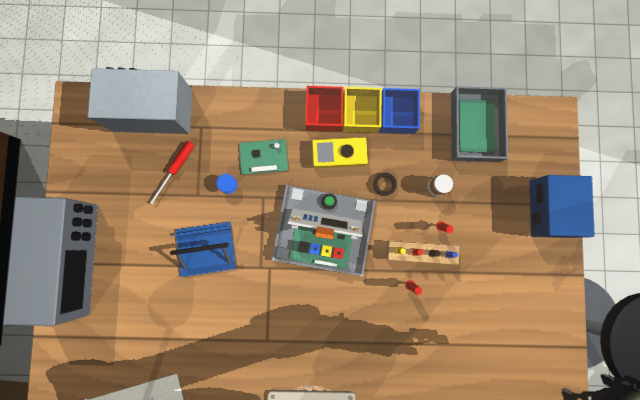

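```bash
cat > h.py <<'E'
from workcell import *
import cv2, numpy as np
from scipy.spatial.transform import Rotation as R
P={n:camera_params(n) for n in("side","top")}
def ray(n,uv):
    p=P[n]; d=p["R"].T@np.linalg.inv(p["mtx"])@np.array([uv[0],uv[1],1.]); return -p["R"].T@p["t"],d/np.linalg.norm(d)
def onz(n,uv,z):
    o,d=ray(n,uv); return o+d*(z-o[2])/d[2]
def tri(us,ut):
    A=[];b=[]
    M=np.zeros((3,3));v=np.zeros(3)
    for n,uv in(("side",us),("top",ut)):
        o,d=ray(n,uv);Q=np.eye(3)-np.outer(d,d);M+=Q;v+=Q@o
    return np.linalg.solve(M,v)
def proj(n,X):
    p=P[n]; c=p["mtx"]@(p["R"]@np.asarray(X,float)+p["t"]); return c[:2]/c[2]
def crop(im,x0,y0,x1,y1,s):
    return cv2.resize(im[y0:y1,x0:x1],None,fx=s,fy=s,interpolation=cv2.INTER_CUBIC)
E
python3 - <<'E'
import cv2,numpy as np
from h import crop
s=cv2.imread("pics/side0.png");t=cv2.imread("pics/top0.png")
cv2.imwrite("pics/c1.png",np.vstack([np.hstack([crop(s,270,190,390,290,3.2),crop(s,270,275,390,375,3.2)]),np.hstack([crop(t,265,180,385,280,3.2),crop(t,365,200,485,300,3.2)])])[:600,:800])
E
```

```text
(no output)
```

View pics/c1.png

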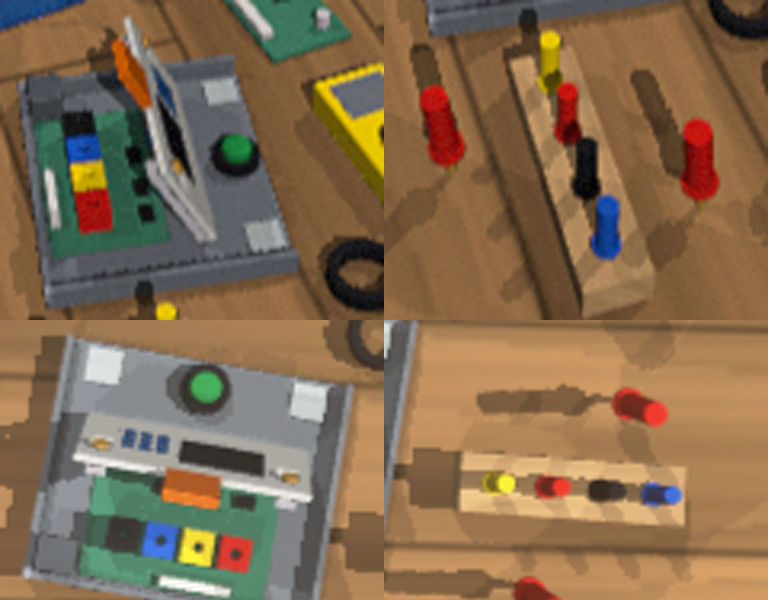

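```bash
cat >> h.py <<'E'
HUE={"red":[(0,6),(172,180)],"yellow":[(22,34)],"blue":[(104,122)],"green":[(50,80)],"orange":[(8,15)]}
def blobs(im,col,box=None,smin=120,vmin=60,amin=8):
    h=cv2.cvtColor(im,cv2.COLOR_RGB2HSV); m=np.zeros(im.shape[:2],np.uint8)
    if col=="black": m|=cv2.inRange(h,(0,0,0),(180,255,45))
    else:
        for a,b in HUE[col]: m|=cv2.inRange(h,(a,smin,vmin),(b,255,255))
    if box: k=np.zeros_like(m);x0,y0,x1,y1=box;k[y0:y1,x0:x1]=m[y0:y1,x0:x1];m=k
    n,l,s,c=cv2.connectedComponentsWithStats(m)
    return [(np.round(c[i],1),s[i].tolist()) for i in range(1,n) if s[i,4]>=amin]
E
python3 - <<'E'
from h import *
s=cv2.imread("pics/side0.png")[:,:,::-1].copy();t=cv2.imread("pics/top0.png")[:,:,::-1].copy()
for n,im,b1,b2,b3 in(("side",s,(280,200,365,270),(310,278,355,372),(240,150,300,205)),("top",t,(285,185,370,270),(385,240,465,268),(170,215,245,280))):
    for c in HUE: print(n,"chassis",c,blobs(im,c,b1))
    for c in ["red","yellow","blue","black"]: print(n,"rack",c,blobs(im,c,b2))
    print(n,"rest",blobs(im,"blue",b3))
cv2.imwrite("pics/c2.png",np.hstack([crop(s,235,145,305,210,5.5),crop(t,165,212,235,277,5.5)])[:,:,::-1])
E
```

```text
side chassis red [(array([299. , 255.7]), [293, 249, 12, 14, 133])]
side chassis yellow [(array([297. , 244.6]), [292, 240, 12, 10, 91])]
side chassis blue [(array([320.7, 217.8]), [318, 212, 6, 12, 21]), (array([295.2, 235.6]), [290, 232, 12, 9, 85])]
side chassis green [(array([358.5, 203.5]), [350, 200, 15, 9, 82]), (array([300.9, 248.8]), [281, 225, 42, 45, 660]), (array([343.7, 236. ]), [339, 232, 10, 9, 70])]
side chassis orange [(array([298.1, 208.1]), [280, 200, 38, 25, 416]), (array([350.9, 223.8]), [314, 200, 51, 70, 876]), (array([280.4, 266.1]), [280, 262, 2, 8, 13])]
side rack red [(array([326.7, 310.4]), [323, 301, 9, 19, 120])]
side rack yellow [(array([321.3, 294.3]), [318, 285, 8, 20, 118])]
side rack blue [(array([339.2, 346.3]), [335, 336, 9, 20, 131])]
side rack black [(array([314.5, 280.5]), [312, 278, 6, 6, 25]), (array([332.6, 327.6]), [329, 318, 8, 20, 119])]
side rest [(array([269.8, 183.9]), [245, 165, 52, 37, 914])]
top chassis red [(array([337.8, 252.6]), [333, 247, 11, 12, 104])]
top chassis yellow [(array([326.1, 250.5]), [321, 245, 12, 12, 111])]
top chassis blue [(array([314.4, 248.6]), [309, 243, 12, 12, 106])]
top chassis green [(array([329. , 200.6]), [325, 196, 9, 10, 72])]
top chassis orange [(array([343.5, 189.4]), [303, 185, 67, 14, 411]), (array([324.3, 232.4]), [315, 226, 19, 13, 185]), (array([367.5, 261.2]), [365, 250, 5, 20, 68]), (array([295., 267.]), [285, 263, 25, 7, 97])]
top rack red [(array([417.1, 251.8]), [412, 249, 12, 7, 64])]
top rack yellow [(array([400.2, 250.6]), [396, 247, 10, 8, 64])]
top rack blue [(array([454.2, 254.1]), [452, 252, 6, 5, 23])]
top rack black []
top rest [(array([205.2, 248.5]), [175, 222, 61, 55, 2245])]
```

View pics/c2.png

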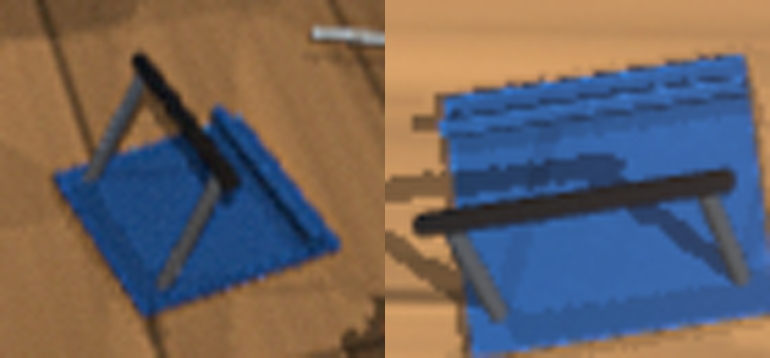

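```bash
cat > m1.py <<'E'
from h import *
# chassis: y index +48 -> left in top image. blocks: black,blue,yellow,red = y 48,16,-16,-48
T={"red":(337.8,252.6),"yellow":(326.1,250.5),"blue":(314.4,248.6)}
loc={"red":(-.045,-.048),"yellow":(-.045,-.016),"blue":(-.045,.016)}
pts=[];L=[]
for c in T: pts.append(onz("top",T[c],.036)[:2]);L.append(loc[c])
b=tri((343.7,236),(329,200.6));print("button tri",b)
pts.append(b[:2]);L.append((.09,0))
pts=np.array(pts);L=np.array(L);pc=pts-pts.mean(0);lc=L-L.mean(0)
th=np.arctan2((lc[:,0]*pc[:,1]-lc[:,1]*pc[:,0]).sum(),(lc*pc).sum())
Rz=np.array([[np.cos(th),-np.sin(th)],[np.sin(th),np.cos(th)]]);t0=pts.mean(0)-Rz@L.mean(0)
print("chassis",t0,np.degrees(th));print("resid mm",1e3*(L@Rz.T+t0-pts))
for c,y in(("black",.048),("blue",.016),("yellow",-.016),("red",-.048)): print("mouth",c,Rz@[-.045,y]+t0)
s=cv2.imread("pics/side0.png")[:,:,::-1].copy()
print("tab side",blobs(s,"orange",(300,194,322,226)))
E
python3 m1.py; python3 - <<'E'
from h import *
print("tab side",tri((311,211),(324.3,232.4)))
for c,u,v in(("yellow",(321.3,294.3),(400.2,250.6)),("red",(326.7,310.4),(417.1,251.8)),("blue",(339.2,346.3),(454.2,254.1))): print(c,tri(u,v),onz("top",v,.065))
t=cv2.imread("pics/top0.png")[:,:,::-1].copy()
h=cv2.cvtColor(t,cv2.COLOR_RGB2HSV);m=cv2.inRange(h,(100,110,50),(125,255,255));m[:215]=0;m[280:]=0;m[:,:165]=0;m[:,242:]=0
c=max(cv2.findContours(cv2.morphologyEx(m,cv2.MORPH_CLOSE,np.ones((7,7))),0,1)[0],key=cv2.contourArea)
bx=cv2.boxPoints(cv2.minAreaRect(c));print(bx)
for z in(.008,):
    w=np.array([onz("top",q,z) for q in bx]);print(w.round(4),w.mean(0),[np.linalg.norm(w[i]-w[i-1]) for i in range(4)],np.degrees(np.arctan2(*(w-np.roll(w,1,0))[:,1::-1].T)))
# bar
for a in((240.5,-1),): pass
print("bar",onz("top",((415-385)/5.5+165,223/5.5+212),.074),onz("top",((735-385)/5.5+165,180/5.5+212),.074))
E
```

```text
button tri [ 0.62441657 -0.0359845   0.02494425]
chassis [ 0.53582941 -0.02202167] -8.838366155646517
resid mm [[-0.36174731 -0.17099587]
 [-0.29257113 -0.05061327]
 [ 0.3101597   0.08705864]
 [ 0.34415874  0.1345505 ]]
mouth black [0.49873884 0.03232251]
mouth blue [0.49382212 0.00070248]
mouth yellow [ 0.4889054  -0.03091754]
mouth red [ 0.48398868 -0.06253756]
tab side [(array([307.4, 207.8]), [300, 194, 18, 31, 241]), (array([317.4, 199.1]), [311, 194, 11, 15, 89])]
tab side [ 0.53375907 -0.02172282  0.13731897]
yellow [ 0.49276581 -0.22534836  0.0590674 ] [ 0.49368748 -0.22438554  0.065     ]
red [ 0.49054822 -0.27031873  0.05816315] [ 0.49161488 -0.26895601  0.065     ]
blue [ 0.48575046 -0.36576599  0.06676071] [ 0.48793084 -0.36697036  0.065     ]
[[174.08374 229.71696]
 [229.20316 221.67873]
 [236.0068  268.33234]
 [180.88739 276.3706 ]]
[[0.5357 0.3855 0.008 ]
 [0.5615 0.2363 0.008 ]
 [0.435  0.2122 0.008 ]
 [0.4101 0.3599 0.008 ]] [0.48557882 0.29849443 0.008     ] [np.float64(0.12818822784244455), np.float64(0.15141636689476867), np.float64(0.12872147063474815), np.float64(0.1498422342413806)] [  11.52086584  -80.19750207 -169.18761011   99.58420214]
bar [0.47456988 0.37139304 0.074     ] [0.49818921 0.22309525 0.074     ]
```

```bash
python3 - <<'E'
from h import *
a=tri((315.3,203.1),(296.3,218.4));b=tri((325.6,242.5),(354.7,229.4));print(a,b,np.linalg.norm(a-b),(a+b)/2)
Rc=R.from_euler("z",-8.84,degrees=True)*R.from_euler("y",-25,degrees=True);M=Rc.as_matrix()
o=(a+b)/2-M@[.007,0,.080];print("hanger origin",o,"tab",o+M@[0,0,.1225], "ychassis check",Rc.inv().apply((a+b)/2-[.5358,-.022,0]))
t=o+M@[0,0,.1225]
for n in P: print(n,proj(n,t),[proj(n,o+M@[x,y,z]).round(1).tolist() for x in(-.005,.005) for y in(-.022,.022) for z in (.1,.145)])
s=cv2.imread("pics/side0.png");T=cv2.imread("pics/top0.png")
for n,im in(("side",s),("top",T)):
  for x in(-.005,.005):
   for y in(-.022,.022):
    for z in (.1,.145): cv2.circle(im,tuple(np.round(proj(n,o+M@[x,y,z])).astype(int)),0,(255,0,255),-1)
  for z in(0,.1):
   for y in(-.095,.095): cv2.circle(im,tuple(np.round(proj(n,o+M@[.003,y,z])).astype(int)),0,(255,255,0),-1)
cv2.imwrite("pics/c3.png",np.hstack([crop(s,290,180,350,280,6),crop(T,285,190,355,290,6)])[:600])
E
```

```text
[0.56880164 0.04970349 0.09522473] [ 0.54562655 -0.10126972  0.0927553 ] 0.1527615494314076 [ 0.55721409 -0.02578312  0.09399001]
hanger origin [ 0.58435315 -0.03000387  0.01852706] tab [ 0.53319738 -0.02204796  0.12954976] ychassis check [ 0.05942602 -0.00044735  0.07599569]
side [310.94747824 213.28950817] [[314.3, 224.9], [306.7, 214.5], [311.7, 213.7], [304.2, 203.3], [317.7, 223.3], [310.1, 212.9], [315.0, 212.1], [307.6, 201.7]]
top [324.316248   232.77085137] [[332.9, 232.7], [332.4, 239.8], [315.8, 229.6], [314.7, 236.6], [333.6, 229.1], [333.2, 236.1], [316.5, 226.0], [315.3, 232.9]]
```

View pics/c3.png

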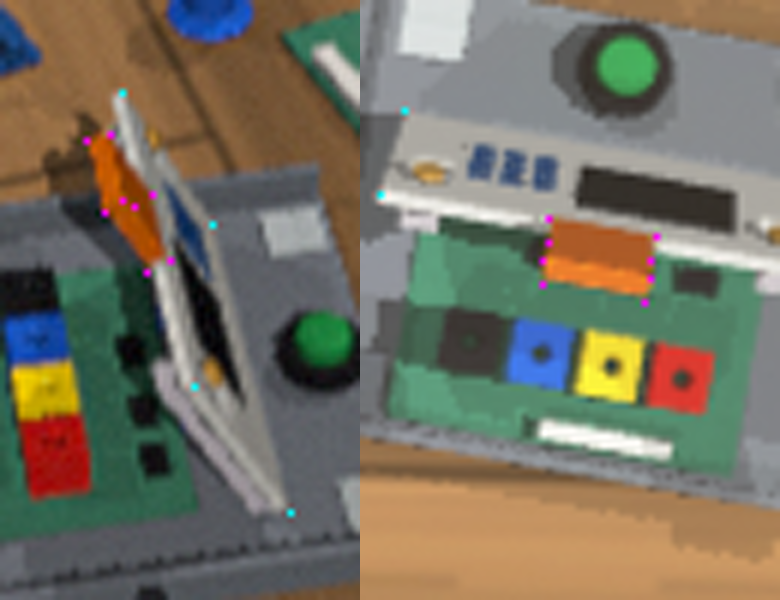

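```bash
cat >> h.py <<'E'
def plan(legs,start=None):
    """legs: (pos, Rotation, n rows); prints one row repeated n times per leg, in command units"""
    if start is None:
        s=get_obs(); start=(s["position"],R.from_quat(s["ee_rot"]))
    p,r=np.array(start[0]),start[1]
    for q,rr,n in legs:
        w=(r.inv()*rr).as_rotvec()/n; S=sum((R.from_rotvec(w*i).as_matrix() for i in range(n)),np.zeros((3,3)))
        d=np.linalg.solve(S,r.inv().apply(np.array(q)-p))
        row=np.r_[d/.04,np.degrees(w)/6].round(3); print(n,"x",row.tolist(), "" if abs(row).max()<=1 and np.linalg.norm(d)<.0415 and np.linalg.norm(w)<.124 else "TOO BIG")
        p=p+r.apply(S@(row[:3]*.04)); r=r*R.from_rotvec(np.radians(row[3:]*6)*n)
    print("end",p.round(4),r.as_quat().round(4))
def toolrot(yaw,lean=25.):
    "tool z = -cover z, tool y = +cover x, cover yaw in deg"
    m=(R.from_euler("z",yaw,degrees=True)*R.from_euler("y",-lean,degrees=True)).as_matrix()
    y,z=m[:,0],-m[:,2]; return R.from_matrix(np.c_[np.cross(y,z),y,z])
def down(yaw): # tool x at yaw deg
    return R.from_euler("z",yaw,degrees=True)*R.from_euler("x",180,degrees=True)
O=np.array([.5844,-.0300,.0185]); MC=(R.from_euler("z",-8.84,degrees=True)*R.from_euler("y",-25,degrees=True)).as_matrix()
E
python3 - <<'E'
from h import *
T=toolrot(-8.84)
plan([(O+MC@[0,0,.215],T,20),(O+MC@[0,0,.107],T,6)])
E
```

```text
20 x [0.806, -0.221, 0.009, -0.188, 0.111, -0.503] 
6 x [0.0, 0.002, 0.451, -0.002, 0.0, -0.001] 
end [ 0.5398 -0.0231  0.1154] [0.7415 0.635  0.1408 0.1645]
```

Request:
{"op": "carry_out", "data": {"commands": [[[0.806, -0.221, 0.009, -0.188, 0.111, -0.503], [0.806, -0.221, 0.009, -0.188, 0.111, -0.503], [0.806, -0.221, 0.009, -0.188, 0.111, -0.503], [0.806, -0.221, 0.009, -0.188, 0.111, -0.503], [0.806, -0.221, 0.009, -0.188, 0.111, -0.503], [0.806, -0.221, 0.009, -0.188, 0.111, -0.503], [0.806, -0.221, 0.009, -0.188, 0.111, -0.503], [0.806, -0.221, 0.009, -0.188, 0.111, -0.503], [0.806, -0.221, 0.009, -0.188, 0.111, -0.503], [0.806, -0.221, 0.009, -0.188, 0.111, -0.503], [0.806, -0.221, 0.009, -0.188, 0.111, -0.503], [0.806, -0.221, 0.009, -0.188, 0.111, -0.503], [0.806, -0.221, 0.009, -0.188, 0.111, -0.503], [0.806, -0.221, 0.009, -0.188, 0.111, -0.503], [0.806, -0.221, 0.009, -0.188, 0.111, -0.503], [0.806, -0.221, 0.009, -0.188, 0.111, -0.503], [0.806, -0.221, 0.009, -0.188, 0.111, -0.503], [0.806, -0.221, 0.009, -0.188, 0.111, -0.503], [0.806, -0.221, 0.009, -0.188, 0.111, -0.503], [0.806, -0.221, 0.009, -0.188, 0.111, -0.503]]], "hand": -1, "force": 80}}

```text
clock: 1.77
position: [0.4943, -0.0148, 0.2133]
ee_rot: [0.741, 0.636, 0.141, 0.165]
ft_force: [1.0, 0.4, 0.6]
grip_width: 1.001
grasp_force: 0.0
```

```bash
python3 - <<'E'
from h import *
T=toolrot(-8.84)
s=get_obs();print(s["position"],s["joint_pos"].round(2))
plan([(O+MC@[0,0,.17],T,3),(O+MC@[0,0,.107],T,6)])
for n in P: cv2.imwrite(f"pics/{n}1.png",camera(n)[:,:,::-1])
a=cv2.imread("pics/side1.png");b=cv2.imread("pics/top1.png")
cv2.imwrite("pics/c4.png",np.hstack([crop(a,240,130,390,280,2.6),crop(b,250,140,400,290,2.6)]))
E
```

```text
[ 0.49434383 -0.01482316  0.21334125] [ 0.66 -0.27 -0.68  2.14 -0.12  0.78 -0.13]
3 x [-0.009, 0.003, 0.376, 0.002, 0.002, 0.008] 
6 x [-0.0, 0.0, 0.263, 0.0, 0.0, 0.0] 
end [ 0.5397 -0.023   0.1154] [0.7415 0.6351 0.1408 0.1644]
```

View pics/c4.png

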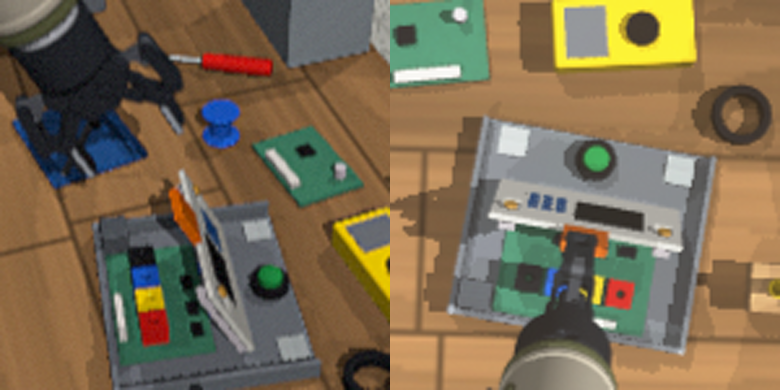

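Request:
{"op": "carry_out", "data": {"commands": [[[-0.009, 0.003, 0.376, 0.002, 0.002, 0.008], [-0.009, 0.003, 0.376, 0.002, 0.002, 0.008], [-0.009, 0.003, 0.376, 0.002, 0.002, 0.008], [0, 0, 0.263, 0, 0, 0], [0, 0, 0.263, 0, 0, 0], [0, 0, 0.263, 0, 0, 0], [0, 0, 0.263, 0, 0, 0], [0, 0, 0.263, 0, 0, 0], [0, 0, 0.263, 0, 0, 0], [0, 0, 0, 0, 0, 0], [0, 0, 0, 0, 0, 0]]]}}

```text
clock: 2.78
position: [0.5394, -0.0249, 0.115]
ee_rot: [0.743, 0.634, 0.14, 0.163]
ft_force: [-0.2, -0.1, -0.6]
grip_width: 1.003
grasp_force: 0.0
```

Request:
{"op": "carry_out", "data": {"commands": [[[0, 0, 0, 0, 0, 0], [0, 0, 0, 0, 0, 0], [0, 0, 0, 0, 0, 0], [0, 0, 0, 0, 0, 0], [0, 0, 0, 0, 0, 0], [0, 0, 0, 0, 0, 0], [0, 0, 0, 0, 0, 0], [0, 0, 0, 0, 0, 0], [0, 0, 0, 0, 0, 0], [0, 0, 0, 0, 0, 0], [0, 0, 0, 0, 0, 0], [0, 0, 0, 0, 0, 0], [0, 0, 0, 0, 0, 0], [0, 0, 0, 0, 0, 0]]], "hand": 1, "force": 60}}

```text
clock: 3.95
position: [0.5399, -0.0247, 0.1158]
ee_rot: [0.742, 0.634, 0.14, 0.164]
ft_force: [-4.2, 0.7, 5.9]
grip_width: 0.111
grasp_force: 59.4
```

Request:
{"op": "carry_out", "data": {"commands": [[[0, 0, -0.075, 0, 0, 0], [0, 0, -0.075, 0, 0, 0], [0, 0, -0.075, 0, 0, 0], [0, 0, -0.075, 0, 0, 0], [0, 0, -0.075, 0, 0, 0], [0, 0, -0.075, 0, 0, 0], [0, 0, 0, 0, 0, 0], [0, 0, 0, 0, 0, 0], [0, 0, 0, 0, 0, 0]]]}}

```text
clock: 4.7
position: [0.5323, -0.0236, 0.1319]
ee_rot: [0.742, 0.634, 0.14, 0.164]
ft_force: [1.1, -0.2, -1.6]
grip_width: 0.106
grasp_force: 58.7
```

```bash
python3 - <<'E'
from h import *
s=get_obs();print(MC.T@(s["position"]-O), MC.T@s["ft_force"])
for n in P: cv2.imwrite(f"pics/{n}2.png",camera(n)[:,:,::-1])
a=cv2.imread("pics/side2.png");b=cv2.imread("pics/top2.png")
cv2.imwrite("pics/c5.png",np.hstack([crop(a,270,180,360,270,4.3),crop(b,280,180,370,270,4.3)]))
E
```

```text
[ 0.00042831 -0.00165866  0.12497673] [ 0.34815618 -0.00736054 -1.87919759]
```

View pics/c5.png

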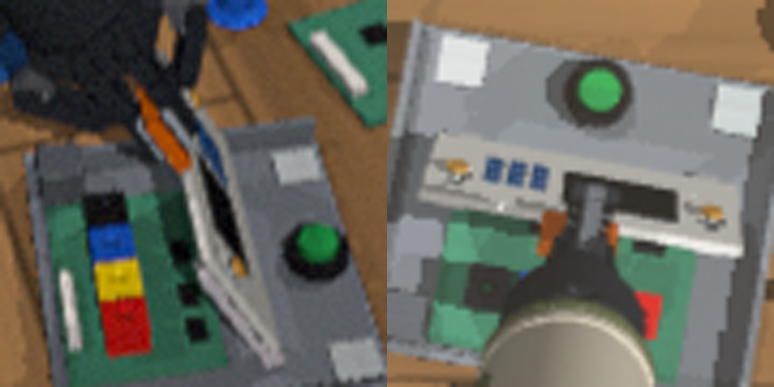

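Request:
{"op": "carry_out", "data": {"commands": [[[0, 0.1, 0, 0, 0, 0], [0, 0.1, 0, 0, 0, 0], [0, 0.1, 0, 0, 0, 0], [0, 0.1, 0, 0, 0, 0], [0, 0.1, 0, 0, 0, 0], [0, 0.1, 0, 0, 0, 0], [0, 0, 0, 0, 0, 0], [0, 0, 0, 0, 0, 0]]]}}

```text
clock: 5.47
position: [0.554, -0.0269, 0.142]
ee_rot: [0.743, 0.634, 0.141, 0.164]
ft_force: [0.5, 0.7, -4.1]
grip_width: 0.113
grasp_force: 58.6
```

```bash
python3 - <<'E'
from h import *
s=get_obs();print(MC.T@(s["position"]-O), s["ft_force"],s["torque"])
for n in P: cv2.imwrite(f"pics/{n}3.png",camera(n)[:,:,::-1])
a=cv2.imread("pics/side3.png");b=cv2.imread("pics/top3.png")
cv2.imwrite("pics/c6.png",np.hstack([crop(a,270,180,360,270,4.3),crop(b,280,180,370,270,4.3)]))
E
```

```text
[ 0.02449303 -0.00161707  0.1248414 ] [ 0.48592707  0.72853512 -4.06288565] [ 0.17055241  0.87633843 -0.01112976]
```

View pics/c6.png

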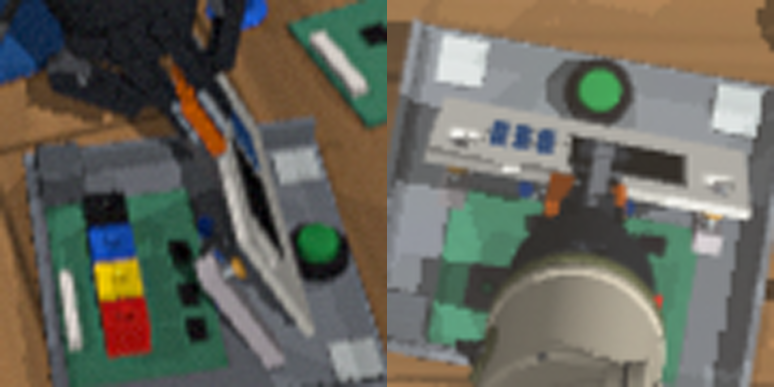

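Request:
{"op": "carry_out", "data": {"commands": [[[0, 0.15, 0, 0, 0, 0], [0, 0.15, 0, 0, 0, 0], [0, 0.25, -0.5, 0, 0, 0], [0, 0.25, -0.5, 0, 0, 0], [0, 0.25, -0.5, 0, 0, 0], [0, 0.25, -0.5, 0, 0, 0], [0, 0.2, -0.4, 0, 0, 0], [0, 0, 0, 0, 0, 0], [0, 0, 0, 0, 0, 0]]]}}

```text
clock: 6.32
position: [0.5682, -0.0294, 0.2551]
ee_rot: [0.742, 0.634, 0.141, 0.165]
ft_force: [-0.8, 0.5, -3.7]
grip_width: 0.109
grasp_force: 59.3
```

```bash
cat > rest.py <<'E'
from h import *
def restpose(t):
    h=cv2.cvtColor(t,cv2.COLOR_RGB2HSV);m=cv2.inRange(h,(100,110,50),(125,255,255));m[:200]=0;m[300:]=0;m[:,:140]=0;m[:,265:]=0
    c=max(cv2.findContours(cv2.morphologyEx(m,cv2.MORPH_CLOSE,np.ones((7,7))),0,1)[0],key=cv2.contourArea)
    bx=cv2.boxPoints(cv2.minAreaRect(c));w=np.array([onz("top",q,.008) for q in bx]);d=np.roll(w,-1,0)-w
    print("rest",w.mean(0).round(4),"sides",np.linalg.norm(d,axis=1).round(4),"ang",(np.degrees(np.arctan2(d[:,1],d[:,0]))%90).round(1),"area",cv2.contourArea(c))
if __name__=="__main__":
    t=camera("top");restpose(t);cv2.imwrite("pics/top4.png",t[:,:,::-1])
    s=get_obs();print(s["position"],s["ft_force"],s["joint_pos"].round(2),s["clock"])
E
python3 rest.py;python3 - <<'E'
from h import *
T=toolrot(10,20);M=(R.from_euler("z",10,degrees=True)*R.from_euler("y",-20,degrees=True)).as_matrix()
Rz=R.from_euler("z",10,degrees=True).as_matrix()
o=np.array([.4856,.2985,0])+Rz@[.038,0,.009]; g=o+M@[0,-.0016,.107]
plan([(g+[0,0,.1],T,17),(g+[0,0,.012],T,8),(g+[0,0,.002],T,3)])
E
```

```text
rest [0.4856 0.2984 0.008 ] sides [0.1514 0.1287 0.1498 0.1282] ang [ 9.8 10.8  9.6 11.5] area 2473.5
[ 0.56743133 -0.02929771  0.25362573] [-0.4360849  -0.28572135 -4.20363357] [ 0.74 -0.09 -0.77  1.93  0.03  0.85 -0.22] 6.3667
17 x [0.482, -0.134, 0.013, 0.048, 0.071, -0.172] 
8 x [0.001, -0.095, 0.259, -0.001, -0.0, -0.001] 
3 x [0.0, -0.027, 0.078, 0.001, -0.0, 0.001] 
end [0.4873 0.2972 0.1116] [0.633  0.7544 0.1331 0.1116]
```

Request:
{"op": "carry_out", "data": {"commands": [[[0.482, -0.134, 0.013, 0.048, 0.071, -0.172], [0.482, -0.134, 0.013, 0.048, 0.071, -0.172], [0.482, -0.134, 0.013, 0.048, 0.071, -0.172], [0.482, -0.134, 0.013, 0.048, 0.071, -0.172], [0.482, -0.134, 0.013, 0.048, 0.071, -0.172], [0.482, -0.134, 0.013, 0.048, 0.071, -0.172], [0.482, -0.134, 0.013, 0.048, 0.071, -0.172], [0.482, -0.134, 0.013, 0.048, 0.071, -0.172], [0.482, -0.134, 0.013, 0.048, 0.071, -0.172], [0.482, -0.134, 0.013, 0.048, 0.071, -0.172], [0.482, -0.134, 0.013, 0.048, 0.071, -0.172], [0.482, -0.134, 0.013, 0.048, 0.071, -0.172], [0.482, -0.134, 0.013, 0.048, 0.071, -0.172], [0.482, -0.134, 0.013, 0.048, 0.071, -0.172], [0.482, -0.134, 0.013, 0.048, 0.071, -0.172], [0.482, -0.134, 0.013, 0.048, 0.071, -0.172], [0.482, -0.134, 0.013, 0.048, 0.071, -0.172], [0, 0, 0, 0, 0, 0], [0, 0, 0, 0, 0, 0]]]}}

```text
clock: 7.95
position: [0.486, 0.2993, 0.21]
ee_rot: [0.632, 0.756, 0.133, 0.111]
ft_force: [0.2, 0.0, -3.3]
grip_width: 0.113
grasp_force: 59.3
```

```bash
python3 - <<'E'
from h import *
T=toolrot(10,20);M=(R.from_euler("z",10,degrees=True)*R.from_euler("y",-20,degrees=True)).as_matrix()
Rz=R.from_euler("z",10,degrees=True).as_matrix()
o=np.array([.4856,.2985,0])+Rz@[.038,0,.009]; g=o+M@[0,-.0016,.107]
s=get_obs();print(s["position"],s["ft_force"])
plan([(g+[0,0,.03],T,5),(g+[0,0,.003],T,6)])
r=R.from_quat(s["ee_rot"]);oc=s["position"]+r.apply([0.0016,0,.107])   # cover origin from tool (tool x = -cover y?)
print("toolx",r.apply([1,0,0]))
ys=-1 if r.apply([1,0,0])[1]<0 else 1
Mc=np.c_[r.apply([0,1,0]),np.cross(-r.apply([0,0,1]),r.apply([0,1,0])),-r.apply([0,0,1])]
oc=s["position"]-Mc@[0,-.0016,.107]
a=camera("side").copy();b=camera("top").copy()
for n,im in(("side",a),("top",b)):
  for z in(0,.1):
   for y in(-.095,.095): cv2.circle(im,tuple(np.round(proj(n,oc+Mc@[.003,y,z])).astype(int)),0,(255,0,255),-1)
cv2.imwrite("pics/c7.png",np.hstack([crop(a,225,110,315,210,4.3),crop(b,150,190,240,290,4.3)])[:,:,::-1])
E
```

```text
[0.48595451 0.29929367 0.20995696] [ 1.77282990e-01  7.35700412e-04 -3.34673735e+00]
5 x [-0.012, -0.116, 0.332, -0.002, -0.005, 0.006] 
6 x [0.0, -0.038, 0.106, 0.0, 0.0, 0.0] 
end [0.4874 0.2972 0.1126] [0.633  0.7544 0.1331 0.1117]
toolx [-0.17756945  0.98410749  0.00124268]
```

View pics/c7.png

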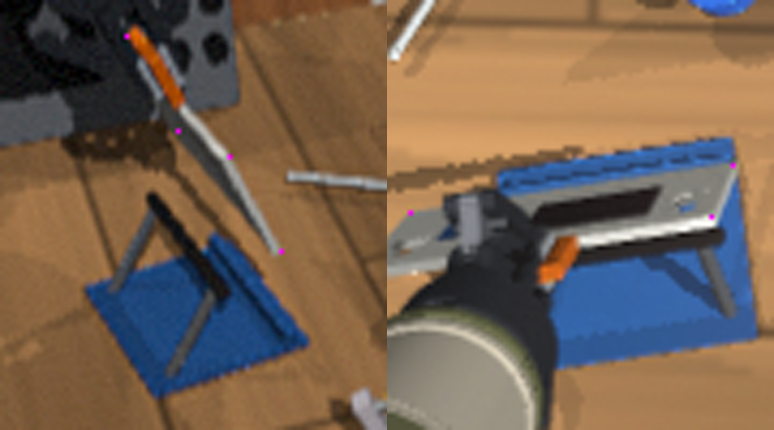

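Request:
{"op": "carry_out", "data": {"commands": [[[-0.012, -0.116, 0.332, -0.002, -0.005, 0.006], [-0.012, -0.116, 0.332, -0.002, -0.005, 0.006], [-0.012, -0.116, 0.332, -0.002, -0.005, 0.006], [-0.012, -0.116, 0.332, -0.002, -0.005, 0.006], [-0.012, -0.116, 0.332, -0.002, -0.005, 0.006], [0, -0.038, 0.106, 0, 0, 0], [0, -0.038, 0.106, 0, 0, 0], [0, -0.038, 0.106, 0, 0, 0], [0, -0.038, 0.106, 0, 0, 0], [0, -0.038, 0.106, 0, 0, 0], [0, -0.038, 0.106, 0, 0, 0], [0, 0, 0, 0, 0, 0], [0, 0, 0, 0, 0, 0]]]}}

```text
clock: 9.13
position: [0.4891, 0.2948, 0.1131]
ee_rot: [0.634, 0.753, 0.133, 0.113]
ft_force: [1.0, 0.4, -3.6]
grip_width: 0.108
grasp_force: 59.3
```

Request:
{"op": "carry_out", "data": {"commands": [[[0, -0.009, 0.025, 0, 0, 0], [0, -0.009, 0.025, 0, 0, 0], [0, 0, 0, 0, 0, 0], [0, 0, 0, 0, 0, 0]]]}}

```text
clock: 9.47
position: [0.4892, 0.2948, 0.1111]
ee_rot: [0.634, 0.753, 0.133, 0.113]
ft_force: [0.9, -0.0, -3.3]
grip_width: 0.113
grasp_force: 59.3
```

Not yet in contact; go down in 1 mm steps.

Request:
{"op": "carry_out", "data": {"commands": [[[0, -0.009, 0.025, 0, 0, 0], [0, -0.009, 0.025, 0, 0, 0], [0, 0, 0, 0, 0, 0], [0, 0, 0, 0, 0, 0]]]}}

```text
clock: 9.8
position: [0.4892, 0.2947, 0.1089]
ee_rot: [0.634, 0.753, 0.133, 0.113]
ft_force: [-0.7, 0.4, -2.8]
grip_width: 0.109
grasp_force: 59.3
```

```bash
python3 - <<'E'
from h import *
print(get_obs()["ft_force"])
a=camera("side").copy();b=camera("top").copy()
cv2.imwrite("pics/c8.png",np.hstack([crop(a,225,130,315,210,4.3),crop(b,150,200,240,280,4.3)])[:,:,::-1])
E
```

```text
[-0.74253493  0.40140695 -2.83128284]
```

View pics/c8.png

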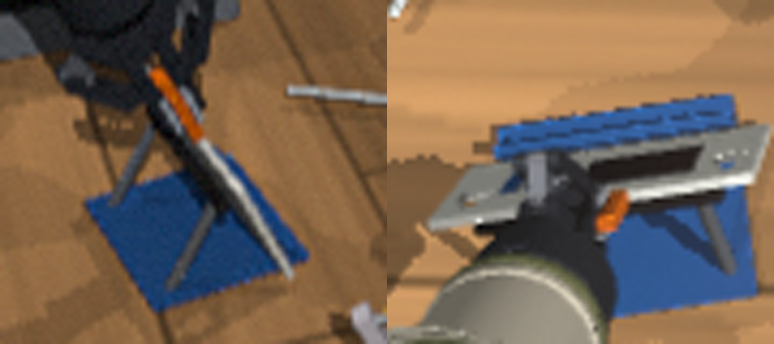

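Request:
{"op": "carry_out", "data": {"commands": [[[0, -0.009, 0.025, 0, 0, 0], [0, 0, 0, 0, 0, 0], [0, 0, 0, 0, 0, 0]]]}}

```text
clock: 10.15
position: [0.4895, 0.295, 0.1084]
ee_rot: [0.634, 0.753, 0.133, 0.113]
ft_force: [-0.1, -0.7, 0.9]
grip_width: 0.107
grasp_force: 59.9
```

Request:
{"op": "carry_out", "data": {"commands": [[[0, -0.009, 0.025, 0, 0, 0], [0, 0, 0, 0, 0, 0], [0, 0, 0, 0, 0, 0]]]}}

```text
clock: 10.4
position: [0.4898, 0.2952, 0.1083]
ee_rot: [0.634, 0.753, 0.134, 0.114]
ft_force: [-8.6, -5.1, 16.2]
grip_width: 0.107
grasp_force: 62.6
```

Request:
{"op": "carry_out", "data": {"commands": [[[0, 0, -0.02, 0, 0, 0], [0, 0, 0, 0, 0, 0], [0, 0, 0, 0, 0, 0], [0, 0, 0, 0, 0, 0], [0, 0, 0, 0, 0, 0]]], "hand": 0.4}}

```text
clock: 10.82
position: [0.4889, 0.2947, 0.1075]
ee_rot: [0.635, 0.753, 0.133, 0.113]
ft_force: [-1.3, -0.8, 0.0]
grip_width: 0.3
grasp_force: 0.3
```

Request:
{"op": "carry_out", "data": {"commands": [[[0, 0, 0, 0, 0, 0], [0, 0, 0, 0, 0, 0], [0, 0, 0, 0, 0, 0], [0, 0, 0, 0, 0, 0], [0, 0, 0, 0, 0, 0], [0, 0, 0, 0, 0, 0], [0, 0, 0, 0, 0, 0], [0, 0, 0, 0, 0, 0]]], "hand": -1}}

```text
clock: 11.48
position: [0.4889, 0.2947, 0.1076]
ee_rot: [0.634, 0.753, 0.133, 0.113]
ft_force: [0.2, -0.6, 0.3]
grip_width: 1.0
grasp_force: 0.0
```

Request:
{"op": "carry_out", "data": {"commands": [[[0, 0, -0.3, 0, 0, 0], [0, 0, -0.3, 0, 0, 0], [0, 0, -0.4, 0, 0, 0], [0, 0, -0.5, 0, 0, 0], [0, 0, -0.5, 0, 0, 0], [0, 0, -0.5, 0, 0, 0], [0, 0, -0.5, 0, 0, 0]]]}}

```text
clock: 12.07
position: [0.4477, 0.2881, 0.2209]
ee_rot: [0.634, 0.753, 0.133, 0.112]
ft_force: [0.4, 0.4, -0.4]
grip_width: 0.998
grasp_force: 0.0
```

```bash
python3 - <<'E'
from h import *
a=camera("side").copy();b=camera("top").copy()
cv2.imwrite("pics/c9.png",np.hstack([crop(a,225,130,315,210,4.3),crop(b,150,200,240,280,4.3)])[:,:,::-1])
E
```

```text
(no output)
```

View pics/c9.png

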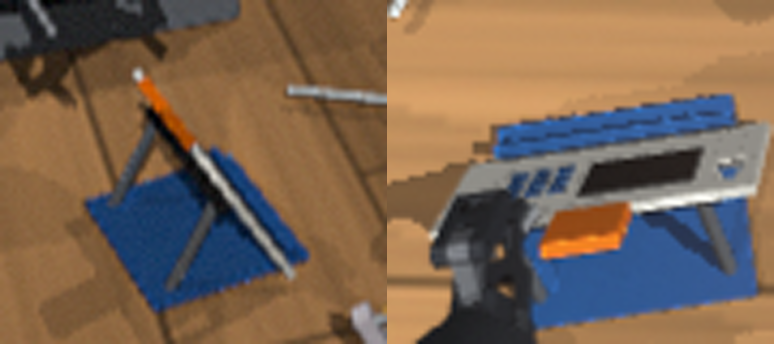

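```bash
python3 - <<'E'
from h import *
a=camera("side").copy();b=camera("top").copy()
cv2.imwrite("pics/side5.png",a[:,:,::-1]);cv2.imwrite("pics/top5.png",b[:,:,::-1])
u=np.array([-.049,-.9988])*.045;y0=np.array([.4928,-.2253])
obs={"yellow":(321.3,294.3),"red":(326.7,310.4),"black":(332.6,327.6),"blue":(339.2,346.3)}
for i,c in enumerate(obs):
    X=np.r_[y0+u*i,.0605];print(c,X.round(4),"side pred-obs",(proj("side",X)-obs[c]).round(1))
for c in("red","yellow","blue"): print(c,"side",blobs(a,c,(310,278,355,372)),"top",blobs(b,c,(385,240,465,268),smin=90))
print("top blue pred axis",proj("top",np.r_[y0+3*u,.038]),proj("top",np.r_[y0+3*u,.088]),"yellow",proj("top",np.r_[y0,.038]),proj("top",np.r_[y0,.088]))
# rack wood outline in top
g=cv2.imread("pics/top5.png")
im=np.hstack([crop(b,380,235,470,275,8.5)]);
im2=crop(a,305,275,360,375,4)
cv2.imwrite("pics/c10.png",im[:,:,::-1])
E
```

```text
yellow [ 0.4928 -0.2253  0.0605] side pred-obs [ 0.4 -0.4]
red [ 0.4906 -0.2702  0.0605] side pred-obs [ 0.5 -0.7]
black [ 0.4884 -0.3152  0.0605] side pred-obs [ 0.5 -0.8]
blue [ 0.4862 -0.3601  0.0605] side pred-obs [ 0.3 -1.1]
red side [(array([326.7, 310.5]), [323, 301, 9, 19, 119]), (array([347.8, 337.5]), [338, 333, 17, 11, 122])] top [(array([443.8, 246.4]), [440, 240, 9, 15, 99]), (array([417.2, 251.7]), [412, 249, 12, 7, 61])]
yellow side [(array([321.3, 294.3]), [318, 285, 8, 20, 116])] top [(array([400.3, 250.6]), [396, 247, 10, 8, 62])]
blue side [(array([338.9, 346.2]), [335, 336, 9, 20, 136])] top [(array([453.3, 254.2]), [449, 251, 9, 7, 35])]
top blue pred axis [448.44257626 254.56251649] [454.44854142 254.83472075] yellow [398.50775598 250.88846039] [402.35650913 251.00167563]
```

View pics/c10.png

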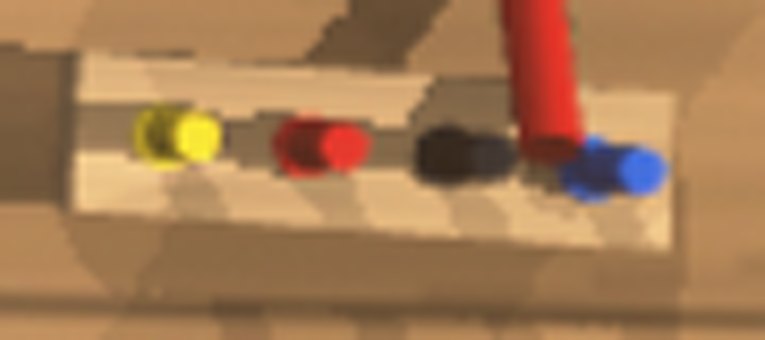

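```bash
python3 - <<'E'
from h import *
a=cv2.imread("pics/side5.png");b=cv2.imread("pics/top5.png");t3=cv2.imread("pics/top1.png")
cv2.imwrite("pics/c11.png",np.hstack([crop(a,280,270,400,380,3.6),crop(b,380,205,480,297,3.6)[:330],][:1]+[cv2.resize(crop(b,380,205,480,297,3.6),(360,396))]))
E
```

```text
(no output)
```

View pics/c11.png

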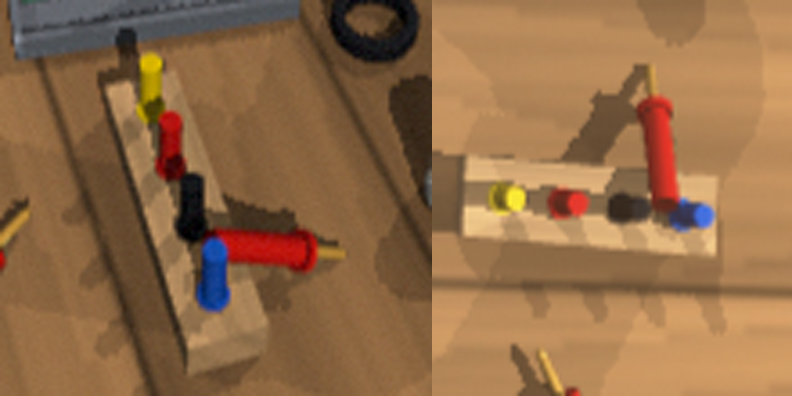

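```bash
python3 - <<'E'
from h import *
T=down(81.16)
p=np.array([.4928,-.2253,0])
plan([(p+[0,0,.17],T,17),(p+[0,0,.062],T,5)])
E
```

```text
17 x [-0.76, 0.039, 0.077, 0.196, -0.031, 0.18] 
5 x [0.001, -0.001, 0.54, 0.001, 0.001, 0.001] 
end [ 0.4928 -0.2253  0.062 ] [ 7.595e-01  6.505e-01 -0.000e+00 -1.000e-04]
```

Request:
{"op": "carry_out", "data": {"commands": [[[-0.76, 0.039, 0.077, 0.196, -0.031, 0.18], [-0.76, 0.039, 0.077, 0.196, -0.031, 0.18], [-0.76, 0.039, 0.077, 0.196, -0.031, 0.18], [-0.76, 0.039, 0.077, 0.196, -0.031, 0.18], [-0.76, 0.039, 0.077, 0.196, -0.031, 0.18], [-0.76, 0.039, 0.077, 0.196, -0.031, 0.18], [-0.76, 0.039, 0.077, 0.196, -0.031, 0.18], [-0.76, 0.039, 0.077, 0.196, -0.031, 0.18], [-0.76, 0.039, 0.077, 0.196, -0.031, 0.18], [-0.76, 0.039, 0.077, 0.196, -0.031, 0.18], [-0.76, 0.039, 0.077, 0.196, -0.031, 0.18], [-0.76, 0.039, 0.077, 0.196, -0.031, 0.18], [-0.76, 0.039, 0.077, 0.196, -0.031, 0.18], [-0.76, 0.039, 0.077, 0.196, -0.031, 0.18], [-0.76, 0.039, 0.077, 0.196, -0.031, 0.18], [-0.76, 0.039, 0.077, 0.196, -0.031, 0.18], [-0.76, 0.039, 0.077, 0.196, -0.031, 0.18], [0, 0, 0, 0, 0, 0], [0, 0, 0, 0, 0, 0]]]}}

```text
clock: 13.85
position: [0.492, -0.2264, 0.1667]
ee_rot: [0.76, 0.65, -0.001, -0.003]
ft_force: [-0.2, 1.4, -0.5]
grip_width: 1.0
grasp_force: 0.0
```

```bash
python3 - <<'E'
from h import *
T=down(81.16)
p=np.array([.4928,-.2253,0])
s=get_obs();print(s["position"],s["ee_rot"],s["joint_pos"].round(2))
plan([(p+[0,0,.062],T,6)])
a=camera("side");b=camera("top")
cv2.imwrite("pics/c12.png",np.hstack([crop(a,260,200,380,320,3.3),crop(b,340,190,460,310,3.3)])[:,:,::-1])
E
```

```text
[ 0.49198288 -0.22642586  0.16668877] [ 0.7601166   0.64978068 -0.00121932 -0.00251713] [ 0.85  0.25 -0.57  1.74  0.14  1.2   0.08]
6 x [0.005, 0.004, 0.436, -0.009, -0.002, -0.003] 
end [ 0.4928 -0.2253  0.062 ] [7.595e-01 6.505e-01 1.000e-04 0.000e+00]
```

View pics/c12.png

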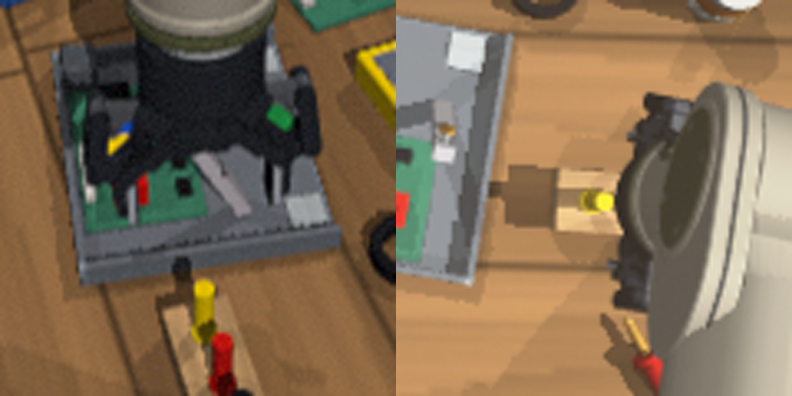

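Request:
{"op": "carry_out", "data": {"commands": [[[0.005, 0.004, 0.436, -0.009, -0.002, -0.003], [0.005, 0.004, 0.436, -0.009, -0.002, -0.003], [0.005, 0.004, 0.436, -0.009, -0.002, -0.003], [0.005, 0.004, 0.436, -0.009, -0.002, -0.003], [0.005, 0.004, 0.436, -0.009, -0.002, -0.003], [0.005, 0.004, 0.436, -0.009, -0.002, -0.003], [0, 0, 0, 0, 0, 0], [0, 0, 0, 0, 0, 0]]]}}

```text
clock: 14.62
position: [0.4939, -0.2226, 0.0642]
ee_rot: [0.758, 0.652, 0.001, 0.001]
ft_force: [0.2, 0.0, -0.1]
grip_width: 1.002
grasp_force: 0.0
```

Request:
{"op": "carry_out", "data": {"commands": [[[0, 0, 0, 0, 0, 0], [0, 0, 0, 0, 0, 0], [0, 0, 0, 0, 0, 0], [0, 0, 0, 0, 0, 0], [0, 0, 0, 0, 0, 0], [0, 0, 0, 0, 0, 0], [0, 0, 0, 0, 0, 0], [0, 0, 0, 0, 0, 0], [0, 0, 0, 0, 0, 0], [0, 0, 0, 0, 0, 0], [0, 0, 0, 0, 0, 0], [0, 0, 0, 0, 0, 0]]], "hand": 1, "force": 40}}

```text
clock: 15.62
position: [0.4942, -0.2242, 0.0648]
ee_rot: [0.759, 0.652, 0.001, 0.002]
ft_force: [-1.0, 0.3, 5.1]
grip_width: 0.159
grasp_force: 39.4
```

```bash
python3 - <<'E'
from h import *
s=get_obs();print(s["position"],s["ft_force"],R.from_quat(s["ee_rot"]).apply([0,0,1]))
a=camera("side");print(blobs(a,"yellow",(300,275,345,330),amin=4))
E
```

```text
[ 0.49423988 -0.22417573  0.06482031] [-0.96643126  0.33947726  5.0851649 ] [ 0.00411631 -0.00186508 -0.99998979]
[(array([322.2, 293.9]), [318, 284, 9, 20, 114])]
```

Request:
{"op": "carry_out", "data": {"commands": [[[0, 0, -0.2, 0, 0, 0], [0, 0, -0.4, 0, 0, 0], [0, 0, -0.6, 0, 0, 0], [0, 0, -0.6, 0, 0, 0], [0, 0, -0.2, 0, 0, 0], [0, 0, 0, 0, 0, 0], [0, 0, 0, 0, 0, 0]]]}}

```text
clock: 16.25
position: [0.4937, -0.224, 0.1443]
ee_rot: [0.759, 0.652, 0.001, 0.002]
ft_force: [-0.5, -0.9, -0.5]
grip_width: 0.16
grasp_force: 39.1
```

```bash
cat > pin.py <<'E'
from h import *
import sys
MOUTH={"black":(.4987,.0323),"blue":(.4938,.0007),"yellow":(.4889,-.0309),"red":(.4840,-.0625)}
def side_pin(col,z0):
    "colour blobs in side view near the held pin, and ray hit at handle mid height"
    s=get_obs();X=s["position"]; u=proj("side",X-[0,0,.0])
    a=camera("side");x,y=u.astype(int);B=blobs(a,col,(x-25,y-35,x+25,y+45),amin=10)
    return X,B
if __name__=="__main__":
    col,dz=sys.argv[1],float(sys.argv[2])   # dz: tip below TCP
    X,B=side_pin(col,0);s=get_obs();print("tcp",X.round(4),"F",s["ft_force"].round(1),"zaxis",R.from_quat(s["ee_rot"]).apply([0,0,1]).round(4))
    for c,st in B: print("blob",c,st,"at handle-mid z ->",onz("side",c,X[2]-dz+.0525)[:2].round(4))
    m=MOUTH[col]
    T=down(81.16); plan([((*m,X[2]),T,int(sys.argv[3])),((*m,.036+dz+.004),T,4)])
E
python3 - <<'E'
from h import *
print(onz("side",(322.2,293.9),.0605),onz("side",(321.3,294.3),.0605))
E
python3 pin.py yellow .0568 8
```

```text
[ 0.49389429 -0.22574667  0.0605    ] [ 0.4915238  -0.22610833  0.0605    ]
tcp [ 0.4937 -0.224   0.1443] F [ 0.1 -0.4 -1.4] zaxis [ 0.0026 -0.0011 -1.    ]
blob [321.7 273.5] [318, 263, 9, 21, 131] at handle-mid z -> [ 0.4929 -0.2275]
8 x [0.594, -0.105, -0.003, 0.003, 0.001, 0.003] 
4 x [-0.0, -0.0, 0.297, 0.001, -0.0, 0.001] 
end [ 0.4889 -0.0308  0.0968] [ 7.595e-01  6.505e-01 -0.000e+00 -1.000e-04]
```

Request:
{"op": "carry_out", "data": {"commands": [[[0.597, -0.105, -0.003, 0.003, 0.001, 0.003], [0.597, -0.105, -0.003, 0.003, 0.001, 0.003], [0.597, -0.105, -0.003, 0.003, 0.001, 0.003], [0.597, -0.105, -0.003, 0.003, 0.001, 0.003], [0.597, -0.105, -0.003, 0.003, 0.001, 0.003], [0.597, -0.105, -0.003, 0.003, 0.001, 0.003], [0.597, -0.105, -0.003, 0.003, 0.001, 0.003], [0.597, -0.105, -0.003, 0.003, 0.001, 0.003], [0, 0, 0, 0, 0, 0], [0, 0, 0, 0, 0, 0], [0, 0, 0, 0, 0, 0]]]}}

```text
clock: 17.22
position: [0.4891, -0.0307, 0.1444]
ee_rot: [0.759, 0.651, -0.0, 0.0]
ft_force: [0.1, -0.4, -0.3]
grip_width: 0.161
grasp_force: 39.1
```

```bash
sed -i 's/^    m=MOUTH\[col\]/    m=np.array(MOUTH[col])+[0,float(sys.argv[4]) if len(sys.argv)>4 else .001]/' pin.py; python3 pin.py yellow .0568 1
```

```text
tcp [ 0.4891 -0.0307  0.1444] F [ 0.2 -0.2 -0.1] zaxis [ 2.e-04 -4.e-04 -1.e+00]
blob [295.5 217.9] [292, 208, 8, 20, 113] at handle-mid z -> [ 0.4874 -0.0362]
blob [296.9 244.5] [292, 240, 11, 10, 89] at handle-mid z -> [ 0.4651 -0.1258]
1 x [0.028, -0.013, 0.005, 0.003, 0.003, -0.008] 
4 x [-0.0, 0.0, 0.297, -0.0, 0.0, 0.0] 
end [ 0.4889 -0.0299  0.0968] [ 0.7595  0.6505 -0.     -0.    ]
```

Request:
{"op": "carry_out", "data": {"commands": [[[0.03, -0.013, 0.297, 0, 0, 0], [0, 0, 0.297, 0, 0, 0], [0, 0, 0.297, 0, 0, 0], [0, 0, 0.297, 0, 0, 0], [0, 0, 0.05, 0, 0, 0], [0, 0, 0.05, 0, 0, 0], [0, 0, 0.05, 0, 0, 0], [0, 0, 0.05, 0, 0, 0], [0, 0, 0, 0, 0, 0]]]}}

```text
clock: 18.02
position: [0.4895, -0.0288, 0.0899]
ee_rot: [0.759, 0.651, 0.001, 0.001]
ft_force: [-0.2, 0.7, -1.0]
grip_width: 0.16
grasp_force: 39.1
```

```bash
python3 pin.py yellow .0568 1
```

```text
tcp [ 0.4895 -0.0288  0.0899] F [ 0.5 -0.3  0.2] zaxis [ 2.e-03 -6.e-04 -1.e+00]
blob [296.9 237.4] [292, 222, 11, 28, 183] at handle-mid z -> [ 0.4833 -0.0529]
1 x [-0.03, -0.013, 0.004, 0.02, 0.002, 0.004] 
4 x [-0.0, 0.0, -0.043, -0.0, 0.0, 0.0] 
end [ 0.4889 -0.0299  0.0968] [ 0.7595  0.6505 -0.      0.    ]
```

Request:
{"op": "carry_out", "data": {"commands": [[[-0.015, -0.01, 0.05, 0, 0, 0], [0, 0, 0.05, 0, 0, 0], [0, 0, 0.05, 0, 0, 0], [0, 0, 0, 0, 0, 0]]]}}

```text
clock: 18.4
position: [0.4887, -0.0294, 0.0835]
ee_rot: [0.759, 0.651, 0.0, 0.001]
ft_force: [-0.2, 0.5, -0.7]
grip_width: 0.158
grasp_force: 39.0
```

Request:
{"op": "carry_out", "data": {"commands": [[[0, 0, 0.05, 0, 0, 0], [0, 0, 0.05, 0, 0, 0], [0, 0, 0.05, 0, 0, 0], [0, 0, 0.05, 0, 0, 0], [0, 0, 0.05, 0, 0, 0], [0, 0, 0.05, 0, 0, 0], [0, 0, 0.05, 0, 0, 0], [0, 0, 0, 0, 0, 0], [0, 0, 0, 0, 0, 0]]]}}

```text
clock: 19.15
position: [0.4889, -0.0293, 0.0697]
ee_rot: [0.759, 0.651, 0.0, 0.001]
ft_force: [-0.3, 0.3, -0.1]
grip_width: 0.16
grasp_force: 39.0
```

Request:
{"op": "carry_out", "data": {"commands": [[[0, 0, 0.04, 0, 0, 0], [0, 0, 0.04, 0, 0, 0], [0, 0, 0, 0, 0, 0], [0, 0, 0, 0, 0, 0]]]}}

```text
clock: 19.48
position: [0.4892, -0.0293, 0.0668]
ee_rot: [0.759, 0.651, 0.001, 0.001]
ft_force: [-1.0, 0.1, 2.4]
grip_width: 0.153
grasp_force: 39.3
```

Request:
{"op": "carry_out", "data": {"commands": [[[0, 0, 0.03, 0, 0, 0], [0, 0, 0.03, 0, 0, 0], [0, 0, 0, 0, 0, 0], [0, 0, 0, 0, 0, 0]]]}}

```text
clock: 19.82
position: [0.4899, -0.0293, 0.0666]
ee_rot: [0.759, 0.651, 0.001, 0.002]
ft_force: [-11.7, -0.4, 32.3]
grip_width: 0.156
grasp_force: 42.9
```

Request:
{"op": "carry_out", "data": {"commands": [[[0, 0, -0.02, 0, 0, 0], [0, 0, 0, 0, 0, 0], [0, 0, 0, 0, 0, 0], [0, 0, 0, 0, 0, 0], [0, 0, 0, 0, 0, 0], [0, 0, 0, 0, 0, 0]]], "hand": -0.2}}

```text
clock: 20.32
position: [0.4888, -0.0293, 0.0648]
ee_rot: [0.759, 0.651, 0.0, 0.001]
ft_force: [0.2, 0.5, -0.2]
grip_width: 0.6
grasp_force: 0.0
```

Request:
{"op": "carry_out", "data": {"commands": [[[0, 0, -0.3, 0, 0, 0], [0, 0, -0.5, 0, 0, 0], [0, 0, -0.6, 0, 0, 0], [0, 0, -0.6, 0, 0, 0], [0, 0, -0.5, 0, 0, 0], [0, 0, 0, 0, 0, 0]]]}}

```text
clock: 20.82
position: [0.4909, -0.029, 0.1698]
ee_rot: [0.759, 0.651, 0.002, 0.003]
ft_force: [1.3, 0.3, 0.5]
grip_width: 0.6
grasp_force: 0.0
```

```bash
cat > chk.py <<'E'
from h import *
from rest import restpose
a=camera("side");b=camera("top");restpose(b)
for c in("red","yellow","blue","black"):
    print(c,"chassis side",blobs(a,c,(285,205,312,270)),"rack side",[q for q in blobs(a,c,(310,278,355,372)) if q[1][4]>60])
E
python3 chk.py; python3 - <<'E'
from h import *
p=np.array([.4906+.0005,-.2702+.0005,0]);T=down(81.16)
plan([(p+[0,0,.155],T,9),(p+[0,0,.063],T,5)])
E
```

```text
rest [0.4528 0.2926 0.008 ] sides [0.1492 0.062  0.1485 0.0617] ang [ 9.7 10.8  9.6 11.5] area 976.5
red chassis side [(array([298.9, 255.6]), [293, 249, 12, 14, 137])] rack side [(array([326.7, 310.4]), [323, 301, 9, 19, 118]), (array([347.8, 337.6]), [337, 333, 18, 11, 121])]
yellow chassis side [(array([296.9, 239.9]), [292, 228, 11, 22, 155])] rack side []
blue chassis side [(array([291.8, 236. ]), [290, 232, 5, 9, 28]), (array([300.1, 235.4]), [300, 232, 2, 7, 8])] rack side [(array([338.9, 346.2]), [335, 336, 9, 20, 137])]
black chassis side [(array([292.9, 227.5]), [289, 225, 10, 8, 46]), (array([310.5, 238.3]), [310, 236, 2, 6, 11])] rack side [(array([332.7, 327.7]), [329, 318, 9, 20, 123])]
9 x [-0.659, 0.107, 0.032, 0.004, 0.001, 0.0] 
5 x [-0.0, 0.001, 0.459, -0.0, -0.001, 0.001] 
end [ 0.4912 -0.2697  0.0631] [ 7.596e-01  6.504e-01 -1.000e-04  0.000e+00]
```

Request:
{"op": "carry_out", "data": {"commands": [[[-0.659, 0.107, 0.032, 0.004, 0.001, 0], [-0.659, 0.107, 0.032, 0.004, 0.001, 0], [-0.659, 0.107, 0.032, 0.004, 0.001, 0], [-0.659, 0.107, 0.032, 0.004, 0.001, 0], [-0.659, 0.107, 0.032, 0.004, 0.001, 0], [-0.659, 0.107, 0.032, 0.004, 0.001, 0], [-0.659, 0.107, 0.032, 0.004, 0.001, 0], [-0.659, 0.107, 0.032, 0.004, 0.001, 0], [-0.659, 0.107, 0.032, 0.004, 0.001, 0], [0, 0, 0, 0, 0, 0], [0, 0, 0, 0, 0, 0]]]}}

```text
clock: 21.83
position: [0.4895, -0.2707, 0.1521]
ee_rot: [0.76, 0.65, -0.001, -0.002]
ft_force: [-0.1, 0.2, -0.4]
grip_width: 0.598
grasp_force: 0.0
```

```bash
python3 - <<'E'
from h import *
p=np.array([.4915,-.2692,0]);T=down(81.16);s=get_obs();print(s["position"])
plan([(p+[0,0,.064],T,6)])
E
```

```text
[ 0.48946611 -0.27071507  0.15214734]
6 x [0.007, 0.008, 0.367, -0.007, -0.003, -0.004] 
end [ 0.4914 -0.2692  0.0641] [0.7594 0.6506 0.     0.    ]
```

Request:
{"op": "carry_out", "data": {"commands": [[[0.007, 0.008, 0.367, -0.007, -0.003, -0.004], [0.007, 0.008, 0.367, -0.007, -0.003, -0.004], [0.007, 0.008, 0.367, -0.007, -0.003, -0.004], [0.007, 0.008, 0.367, -0.007, -0.003, -0.004], [0.007, 0.008, 0.367, -0.007, -0.003, -0.004], [0.007, 0.008, 0.367, -0.007, -0.003, -0.004], [0, 0, 0, 0, 0, 0], [0, 0, 0, 0, 0, 0], [0, 0, 0, 0, 0, 0]]]}}

```text
clock: 22.58
position: [0.4931, -0.2677, 0.0662]
ee_rot: [0.758, 0.652, 0.001, 0.001]
ft_force: [-0.3, -0.0, 0.5]
grip_width: 0.603
grasp_force: 0.0
```

Request:
{"op": "carry_out", "data": {"commands": [[[0, 0, 0, 0, 0, 0], [0, 0, 0, 0, 0, 0], [0, 0, 0, 0, 0, 0], [0, 0, 0, 0, 0, 0], [0, 0, 0, 0, 0, 0], [0, 0, 0, 0, 0, 0], [0, 0, 0, 0, 0, 0], [0, 0, 0, 0, 0, 0], [0, 0, 0, 0, 0, 0]]], "hand": 1}}

```text
clock: 23.33
position: [0.4929, -0.2684, 0.0661]
ee_rot: [0.759, 0.652, 0.0, 0.002]
ft_force: [-1.9, 1.0, 6.1]
grip_width: 0.153
grasp_force: 39.0
```

Request:
{"op": "carry_out", "data": {"commands": [[[0, 0, -0.2, 0, 0, 0], [0, 0, -0.4, 0, 0, 0], [0, 0, -0.6, 0, 0, 0], [0, 0, -0.6, 0, 0, 0], [0, 0, -0.2, 0, 0, 0], [0, 0, 0, 0, 0, 0], [0, 0, 0, 0, 0, 0]]]}}

```text
clock: 23.92
position: [0.4923, -0.2682, 0.1451]
ee_rot: [0.759, 0.652, 0.0, 0.001]
ft_force: [0.1, 0.1, -0.0]
grip_width: 0.157
grasp_force: 39.1
```

```bash
python3 pin.py red .0568 8 .0015
```

```text
tcp [ 0.4923 -0.2682  0.1451] F [ 0.   0.  -0.9] zaxis [ 9.e-04 -9.e-04 -1.e+00]
blob [302.8 253.6] [302, 251, 3, 6, 15] at handle-mid z -> [ 0.4699 -0.1586]
blob [328.  289.8] [324, 279, 9, 21, 129] at handle-mid z -> [ 0.4912 -0.2738]
8 x [0.636, -0.123, -0.003, 0.001, 0.001, 0.003] 
4 x [-0.001, 0.001, 0.302, 0.0, -0.0, 0.001] 
end [ 0.4841 -0.061   0.0968] [7.595e-01 6.505e-01 1.000e-04 0.000e+00]
```

Request:
{"op": "carry_out", "data": {"commands": [[[0.638, -0.123, -0.003, 0.001, 0.001, 0.003], [0.638, -0.123, -0.003, 0.001, 0.001, 0.003], [0.638, -0.123, -0.003, 0.001, 0.001, 0.003], [0.638, -0.123, -0.003, 0.001, 0.001, 0.003], [0.638, -0.123, -0.003, 0.001, 0.001, 0.003], [0.638, -0.123, -0.003, 0.001, 0.001, 0.003], [0.638, -0.123, -0.003, 0.001, 0.001, 0.003], [0.638, -0.123, -0.003, 0.001, 0.001, 0.003], [0, 0, 0.2, 0, 0, 0], [0, 0, 0.2, 0, 0, 0], [0, 0, 0.2, 0, 0, 0], [0, 0, 0.2, 0, 0, 0], [0, 0, 0.2, 0, 0, 0], [0, 0, 0, 0, 0, 0], [0, 0, 0, 0, 0, 0]]]}}

```text
clock: 25.22
position: [0.4842, -0.0608, 0.1054]
ee_rot: [0.76, 0.65, 0.0, 0.0]
ft_force: [0.1, 1.0, -0.1]
grip_width: 0.153
grasp_force: 39.1
```

```bash
python3 pin.py red .0581 1 .0022
```

```text
tcp [ 0.4842 -0.0608  0.1054] F [-0.5 -0.4 -0.5] zaxis [ 1.e-03 -2.e-04 -1.e+00]
blob [297.9 236.1] [295, 227, 7, 19, 99] at handle-mid z -> [ 0.4839 -0.0625]
blob [298.9 255.5] [293, 249, 12, 14, 138] at handle-mid z -> [ 0.4678 -0.1265]
1 x [0.007, -0.017, 0.014, 0.01, 0.0, -0.001] 
4 x [0.0, 0.0, 0.046, -0.0, 0.0, -0.0] 
end [ 0.484  -0.0603  0.0981] [ 0.7595  0.6505 -0.      0.    ]
```

Request:
{"op": "carry_out", "data": {"commands": [[[0.007, -0.01, 0.075, 0.01, 0, 0], [0, 0, 0.075, 0, 0, 0], [0, 0, 0.075, 0, 0, 0], [0, 0, 0.075, 0, 0, 0], [0, 0, 0.075, 0, 0, 0], [0, 0, 0, 0, 0, 0], [0, 0, 0, 0, 0, 0]]]}}

```text
clock: 25.85
position: [0.4842, -0.06, 0.091]
ee_rot: [0.759, 0.651, -0.0, 0.0]
ft_force: [0.2, 0.1, -0.6]
grip_width: 0.155
grasp_force: 39.1
```

Request:
{"op": "carry_out", "data": {"commands": [[[0, 0, 0.05, 0, 0, 0], [0, 0, 0.05, 0, 0, 0], [0, 0, 0.05, 0, 0, 0], [0, 0, 0, 0, 0, 0]]]}}

```text
clock: 26.18
position: [0.4841, -0.06, 0.0847]
ee_rot: [0.759, 0.651, -0.0, 0.0]
ft_force: [0.4, 0.4, -0.4]
grip_width: 0.154
grasp_force: 39.1
```

Request:
{"op": "carry_out", "data": {"commands": [[[0, 0, 0.05, 0, 0, 0], [0, 0, 0.05, 0, 0, 0], [0, 0, 0.05, 0, 0, 0], [0, 0, 0.05, 0, 0, 0], [0, 0, 0.05, 0, 0, 0], [0, 0, 0.05, 0, 0, 0], [0, 0, 0.05, 0, 0, 0], [0, 0, 0.05, 0, 0, 0], [0, 0, 0, 0, 0, 0], [0, 0, 0, 0, 0, 0]]]}}

```text
clock: 27.02
position: [0.4842, -0.06, 0.069]
ee_rot: [0.759, 0.651, -0.0, 0.0]
ft_force: [0.1, 0.4, -0.7]
grip_width: 0.155
grasp_force: 39.1
```

Request:
{"op": "carry_out", "data": {"commands": [[[0, 0, 0.03, 0, 0, 0], [0, 0, 0.03, 0, 0, 0], [0, 0, 0, 0, 0, 0], [0, 0, 0, 0, 0, 0]]]}}

```text
clock: 27.35
position: [0.4848, -0.06, 0.068]
ee_rot: [0.759, 0.651, 0.0, 0.001]
ft_force: [-6.0, -0.0, 16.7]
grip_width: 0.158
grasp_force: 40.9
```

Seated. Release, retreat, go to black.

Request:
{"op": "carry_out", "data": {"commands": [[[0, 0, 0, 0, 0, 0], [0, 0, 0, 0, 0, 0], [0, 0, 0, 0, 0, 0], [0, 0, 0, 0, 0, 0], [0, 0, 0, 0, 0, 0], [0, 0, 0, 0, 0, 0]]], "hand": -0.2}}

```text
clock: 27.85
position: [0.4842, -0.0601, 0.0666]
ee_rot: [0.759, 0.651, -0.0, 0.0]
ft_force: [-0.1, 0.2, 0.2]
grip_width: 0.602
grasp_force: 0.0
```

Request:
{"op": "carry_out", "data": {"commands": [[[0, 0, -0.3, 0, 0, 0], [0, 0, -0.5, 0, 0, 0], [0, 0, -0.6, 0, 0, 0], [0, 0, -0.6, 0, 0, 0], [0, 0, -0.2, 0, 0, 0], [0, 0, 0, 0, 0, 0]]]}}

```text
clock: 28.35
position: [0.4857, -0.0601, 0.1574]
ee_rot: [0.759, 0.651, 0.001, 0.002]
ft_force: [0.8, -1.4, 0.4]
grip_width: 0.596
grasp_force: 0.0
```

```bash
python3 chk.py; python3 - <<'E'
from h import *
p=np.array([.4884+.0015,-.3152+.001,0]);T=down(81.16)
plan([(p+[0,0,.155],T,10),(p+[0,0,.064],T,6)])
E
```

```text
rest [0.4528 0.2927 0.008 ] sides [0.1491 0.062  0.1483 0.0617] ang [ 9.7 10.8  9.6 11.5] area 967.5
red chassis side [(array([298.6, 252. ]), [293, 238, 12, 25, 192])] rack side [(array([347.8, 337.5]), [337, 333, 18, 11, 122])]
yellow chassis side [(array([296.5, 231.9]), [294, 228, 6, 10, 48]), (array([293.6, 244.8]), [292, 241, 4, 9, 32])] rack side []
blue chassis side [(array([291.8, 236. ]), [290, 232, 5, 9, 28])] rack side [(array([338.9, 346.2]), [335, 336, 9, 20, 136])]
black chassis side [(array([308.5, 208.1]), [306, 205, 6, 11, 27]), (array([300.3, 215.3]), [299, 214, 4, 4, 11]), (array([292.7, 227.5]), [289, 225, 10, 8, 46]), (array([310.5, 238. ]), [310, 236, 2, 5, 10])] rack side [(array([332.7, 327.8]), [329, 318, 9, 20, 123])]
10 x [-0.625, 0.112, -0.001, 0.0, 0.001, 0.0] 
6 x [-0.001, -0.0, 0.379, 0.001, -0.001, 0.0] 
end [ 0.4899 -0.3143  0.0641] [ 7.594e-01  6.506e-01 -1.000e-04 -0.000e+00]
```

Request:
{"op": "carry_out", "data": {"commands": [[[-0.625, 0.112, -0.001, 0, 0.001, 0], [-0.625, 0.112, -0.001, 0, 0.001, 0], [-0.625, 0.112, -0.001, 0, 0.001, 0], [-0.625, 0.112, -0.001, 0, 0.001, 0], [-0.625, 0.112, -0.001, 0, 0.001, 0], [-0.625, 0.112, -0.001, 0, 0.001, 0], [-0.625, 0.112, -0.001, 0, 0.001, 0], [-0.625, 0.112, -0.001, 0, 0.001, 0], [-0.625, 0.112, -0.001, 0, 0.001, 0], [-0.625, 0.112, -0.001, 0, 0.001, 0], [0, 0, 0, 0, 0, 0], [0, 0, 0, 0, 0, 0], [0, 0, 0, 0, 0, 0], [0, 0, 0, 0, 0, 0]]]}}

```text
clock: 29.62
position: [0.4903, -0.3123, 0.1545]
ee_rot: [0.759, 0.651, 0.0, -0.001]
ft_force: [-0.2, 0.2, 0.3]
grip_width: 0.6
grasp_force: 0.0
```

```bash
python3 - <<'E'
from h import *
p=np.array([.4899,-.3142,0]);T=down(81.16);s=get_obs();print(s["position"])
plan([(p+[0,0,.064],T,6)])
E
```

```text
[ 0.49030866 -0.31234636  0.1544502 ]
6 x [-0.008, -0.0, 0.377, -0.001, -0.003, 0.004] 
end [ 0.49   -0.3142  0.064 ] [ 7.596e-01  6.504e-01 -1.000e-04  1.000e-04]
```

Request:
{"op": "carry_out", "data": {"commands": [[[-0.008, 0, 0.377, -0.001, -0.003, 0.004], [-0.008, 0, 0.377, -0.001, -0.003, 0.004], [-0.008, 0, 0.377, -0.001, -0.003, 0.004], [-0.008, 0, 0.377, -0.001, -0.003, 0.004], [-0.008, 0, 0.377, -0.001, -0.003, 0.004], [-0.008, 0, 0.377, -0.001, -0.003, 0.004], [0, 0, 0, 0, 0, 0], [0, 0, 0, 0, 0, 0], [0, 0, 0, 0, 0, 0]]]}}

```text
clock: 30.37
position: [0.4906, -0.3154, 0.0656]
ee_rot: [0.76, 0.65, 0.0, 0.001]
ft_force: [-0.2, -0.1, 0.6]
grip_width: 0.607
grasp_force: 0.0
```

Request:
{"op": "carry_out", "data": {"commands": [[[0, 0, 0, 0, 0, 0], [0, 0, 0, 0, 0, 0], [0, 0, 0, 0, 0, 0], [0, 0, 0, 0, 0, 0], [0, 0, 0, 0, 0, 0], [0, 0, 0, 0, 0, 0], [0, 0, 0, 0, 0, 0], [0, 0, 0, 0, 0, 0], [0, 0, 0, 0, 0, 0]]], "hand": 1}}

```text
clock: 31.12
position: [0.4903, -0.3161, 0.0653]
ee_rot: [0.76, 0.65, -0.0, 0.001]
ft_force: [-1.2, 0.6, 5.9]
grip_width: 0.159
grasp_force: 39.0
```

Request:
{"op": "carry_out", "data": {"commands": [[[0, 0, -0.2, 0, 0, 0], [0, 0, -0.4, 0, 0, 0], [0, 0, -0.6, 0, 0, 0], [0, 0, -0.6, 0, 0, 0], [0, 0, -0.2, 0, 0, 0], [0, 0, 0, 0, 0, 0], [0, 0, 0, 0, 0, 0]]]}}

```text
clock: 31.7
position: [0.4898, -0.3158, 0.1444]
ee_rot: [0.76, 0.65, -0.0, 0.001]
ft_force: [0.2, -0.5, -0.8]
grip_width: 0.155
grasp_force: 39.0
```

```bash
python3 pin.py black .058 10 .0022; python3 chk.py|tail -3
```

```text
tcp [ 0.4898 -0.3158  0.1444] F [-0.1 -0.1 -0.1] zaxis [-4.e-04 -6.e-04 -1.e+00]
blob [333.7 285.8] [309, 270, 50, 47, 1330] at handle-mid z -> [ 0.5068 -0.2667]
10 x [0.868, -0.112, -0.002, -0.0, 0.001, -0.002] 
4 x [0.0, -0.001, 0.289, -0.001, -0.001, -0.0] 
end [0.4987 0.0344 0.098 ] [7.595e-01 6.505e-01 0.000e+00 1.000e-04]
yellow chassis side [(array([296.5, 232. ]), [294, 228, 6, 10, 43]), (array([293.5, 244.8]), [292, 241, 4, 9, 30])] rack side []
blue chassis side [(array([291.9, 236.2]), [290, 233, 5, 8, 26])] rack side [(array([338.9, 346.2]), [335, 336, 9, 20, 137])]
black chassis side [(array([296.8, 220. ]), [288, 211, 24, 22, 181]), (array([306. , 231.2]), [301, 223, 11, 14, 56]), (array([310.2, 242.5]), [309, 236, 3, 17, 24]), (array([290.6, 261.5]), [289, 257, 5, 10, 22]), (array([294.8, 262.6]), [293, 259, 5, 8, 14])] rack side [(array([332.4, 290.7]), [310, 278, 45, 39, 923])]
```

Request:
{"op": "carry_out", "data": {"commands": [[[0, 0, -0.5, 0, 0, 0], [0, 0, -0.5, 0, 0, 0], [0.8615, -0.112, -0.002, 0, 0.001, -0.002], [0.8615, -0.112, -0.002, 0, 0.001, -0.002], [0.8615, -0.112, -0.002, 0, 0.001, -0.002], [0.8615, -0.112, -0.002, 0, 0.001, -0.002], [0.8615, -0.112, -0.002, 0, 0.001, -0.002], [0.8615, -0.112, -0.002, 0, 0.001, -0.002], [0.8615, -0.112, -0.002, 0, 0.001, -0.002], [0.8615, -0.112, -0.002, 0, 0.001, -0.002], [0.8615, -0.112, -0.002, 0, 0.001, -0.002], [0.8615, -0.112, -0.002, 0, 0.001, -0.002], [0, 0, 0, 0, 0, 0], [0, 0, 0, 0, 0, 0], [0, 0, 0, 0, 0, 0], [0, 0, 0, 0, 0, 0]]]}}

```text
clock: 33.18
position: [0.4988, 0.0303, 0.1845]
ee_rot: [0.76, 0.65, -0.0, 0.0]
ft_force: [-0.3, -0.9, -0.6]
grip_width: 0.157
grasp_force: 39.1
```

```bash
python3 pin.py black .0573 1 -.0004
```

```text
tcp [0.4988 0.0303 0.1845] F [-0.2 -0.3 -0.4] zaxis [ 2.e-04 -4.e-04 -1.e+00]
blob [288.8 168.4] [266, 153, 50, 46, 974] at handle-mid z -> [0.5158 0.123 ]
blob [292.9 227.4] [289, 225, 10, 8, 45] at handle-mid z -> [ 0.4632 -0.106 ]
1 x [0.04, -0.01, 0.003, 0.002, 0.004, -0.02] 
4 x [0.0, -0.0, 0.545, 0.0, -0.0, -0.0] 
end [0.4987 0.0319 0.0974] [0.7595 0.6505 0.     0.    ]
```

Request:
{"op": "carry_out", "data": {"commands": [[[0.04, -0.008, 0.3, 0, 0, 0], [0, 0, 0.45, 0, 0, 0], [0, 0, 0.45, 0, 0, 0], [0, 0, 0.45, 0, 0, 0], [0, 0, 0.3, 0, 0, 0], [0, 0, 0.2, 0, 0, 0], [0, 0, 0, 0, 0, 0], [0, 0, 0, 0, 0, 0], [0, 0, 0, 0, 0, 0]]]}}

```text
clock: 33.98
position: [0.4996, 0.0333, 0.0999]
ee_rot: [0.76, 0.65, 0.001, 0.001]
ft_force: [-0.8, 0.7, -1.6]
grip_width: 0.158
grasp_force: 39.1
```

```bash
python3 pin.py black .0573 1 -.0004
```

```text
tcp [0.4996 0.0333 0.0999] F [-0.4 -0.1  0.6] zaxis [ 2.5e-03 -3.0e-04 -1.0e+00]
blob [290.3 188.4] [268, 176, 48, 34, 857] at handle-mid z -> [0.5186 0.1378]
blob [293.3 212.9] [289, 203, 9, 19, 109] at handle-mid z -> [0.4978 0.0314]
blob [292.5 227.7] [289, 225, 10, 8, 43] at handle-mid z -> [ 0.4801 -0.0237]
blob [311.3 238.3] [309, 236, 5, 6, 22] at handle-mid z -> [ 0.5155 -0.0772]
blob [313.5 248. ] [312, 246, 4, 5, 20] at handle-mid z -> [ 0.5105 -0.111 ]
1 x [-0.039, -0.018, 0.003, 0.024, -0.001, -0.001] 
4 x [-0.0, 0.0, 0.016, -0.0, 0.0, 0.0] 
end [0.4987 0.0319 0.0973] [ 0.7595  0.6505 -0.      0.    ]
```

Request:
{"op": "carry_out", "data": {"commands": [[[0, -0.018, 0.05, 0.01, 0, 0], [0, 0, 0.05, 0, 0, 0], [0, 0, 0.05, 0, 0, 0], [0, 0, 0.05, 0, 0, 0], [0, 0, 0.05, 0, 0, 0], [0, 0, 0, 0, 0, 0], [0, 0, 0, 0, 0, 0]]]}}

```text
clock: 34.62
position: [0.4981, 0.0334, 0.089]
ee_rot: [0.76, 0.651, -0.0, -0.0]
ft_force: [-0.3, 0.6, -0.5]
grip_width: 0.16
grasp_force: 39.1
```

Request:
{"op": "carry_out", "data": {"commands": [[[0, 0, 0.05, 0, 0, 0], [0, 0, 0.05, 0, 0, 0], [0, 0, 0.05, 0, 0, 0], [0, 0, 0, 0, 0, 0]]]}}

```text
clock: 34.95
position: [0.498, 0.0334, 0.0827]
ee_rot: [0.759, 0.651, -0.0, -0.0]
ft_force: [0.0, -0.4, -0.5]
grip_width: 0.158
grasp_force: 39.0
```

Request:
{"op": "carry_out", "data": {"commands": [[[0, 0, 0.05, 0, 0, 0], [0, 0, 0.05, 0, 0, 0], [0, 0, 0.05, 0, 0, 0], [0, 0, 0.05, 0, 0, 0], [0, 0, 0.05, 0, 0, 0], [0, 0, 0.05, 0, 0, 0], [0, 0, 0.05, 0, 0, 0], [0, 0, 0.03, 0, 0, 0], [0, 0, 0, 0, 0, 0], [0, 0, 0, 0, 0, 0]]]}}

```text
clock: 35.78
position: [0.4982, 0.0334, 0.0679]
ee_rot: [0.759, 0.651, -0.0, -0.0]
ft_force: [-0.3, -1.2, -0.4]
grip_width: 0.156
grasp_force: 39.0
```

Request:
{"op": "carry_out", "data": {"commands": [[[0, 0, 0.03, 0, 0, 0], [0, 0, 0.03, 0, 0, 0], [0, 0, 0, 0, 0, 0], [0, 0, 0, 0, 0, 0]]]}}

```text
clock: 36.12
position: [0.4988, 0.0335, 0.0672]
ee_rot: [0.759, 0.651, 0.0, 0.001]
ft_force: [-7.6, -1.8, 20.8]
grip_width: 0.16
grasp_force: 41.3
```

Seated. Release, go up high, on to blue.

Request:
{"op": "carry_out", "data": {"commands": [[[0, 0, 0, 0, 0, 0], [0, 0, 0, 0, 0, 0], [0, 0, 0, 0, 0, 0], [0, 0, 0, 0, 0, 0], [0, 0, 0, 0, 0, 0], [0, 0, 0, 0, 0, 0]]], "hand": -0.2}}

```text
clock: 36.62
position: [0.4983, 0.0334, 0.0654]
ee_rot: [0.759, 0.651, -0.0, -0.0]
ft_force: [0.4, 0.1, 0.0]
grip_width: 0.599
grasp_force: 0.0
```

Request:
{"op": "carry_out", "data": {"commands": [[[0, 0, -0.3, 0, 0, 0], [0, 0, -0.5, 0, 0, 0], [0, 0, -0.6, 0, 0, 0], [0, 0, -0.6, 0, 0, 0], [0, 0, -0.2, 0, 0, 0], [0, 0, 0, 0, 0, 0]]]}}

```text
clock: 37.12
position: [0.4997, 0.0336, 0.1562]
ee_rot: [0.76, 0.651, 0.001, 0.002]
ft_force: [-0.4, 0.7, 0.5]
grip_width: 0.6
grasp_force: 0.0
```

```bash
python3 chk.py; python3 - <<'E'
from h import *
p=np.array([.4862+.0012,-.3610,0]);T=down(81.16)
plan([(p+[0,0,.155],T,12),(p+[0,0,.064],T,6)])
E
```

```text
rest [0.4611 0.2948 0.008 ] sides [0.1498 0.0801 0.1488 0.0797] ang [11.4 12.5 11.3 13.2] area 994.0
red chassis side [(array([298.6, 252. ]), [293, 238, 12, 25, 193])] rack side [(array([347.7, 337.5]), [337, 333, 18, 11, 123])]
yellow chassis side [(array([296.6, 232. ]), [294, 228, 6, 10, 49]), (array([293.5, 244.8]), [292, 241, 4, 9, 32])] rack side []
blue chassis side [(array([291.8, 236. ]), [290, 232, 5, 9, 28])] rack side [(array([338.9, 346.2]), [335, 336, 9, 20, 136])]
black chassis side [(array([292.8, 222.2]), [289, 213, 10, 20, 115]), (array([310.2, 237.9]), [309, 236, 3, 5, 12])] rack side []
12 x [-0.815, 0.104, -0.003, 0.0, 0.0, -0.0] 
6 x [0.0, 0.001, 0.379, 0.0, 0.001, -0.0] 
end [ 0.4875 -0.3611  0.0639] [ 7.596e-01  6.504e-01  1.000e-04 -0.000e+00]
```

Request:
{"op": "carry_out", "data": {"commands": [[[-0.815, 0.104, -0.003, 0, 0, 0], [-0.815, 0.104, -0.003, 0, 0, 0], [-0.815, 0.104, -0.003, 0, 0, 0], [-0.815, 0.104, -0.003, 0, 0, 0], [-0.815, 0.104, -0.003, 0, 0, 0], [-0.815, 0.104, -0.003, 0, 0, 0], [-0.815, 0.104, -0.003, 0, 0, 0], [-0.815, 0.104, -0.003, 0, 0, 0], [-0.815, 0.104, -0.003, 0, 0, 0], [-0.815, 0.104, -0.003, 0, 0, 0], [-0.815, 0.104, -0.003, 0, 0, 0], [-0.815, 0.104, -0.003, 0, 0, 0], [0, 0, 0, 0, 0, 0], [0, 0, 0, 0, 0, 0], [0, 0, 0, 0, 0, 0], [0, 0, 0, 0, 0, 0]]]}}

```text
clock: 38.55
position: [0.4877, -0.3592, 0.1542]
ee_rot: [0.759, 0.651, 0.0, -0.001]
ft_force: [-0.8, 0.1, 1.0]
grip_width: 0.6
grasp_force: 0.0
```

```bash
python3 - <<'E'
from h import *
from rest import restpose
b=camera("top");restpose(b);t0=cv2.imread("pics/top5.png")[:,:,::-1].copy();restpose(t0)
for im,n in((t0,"at 12s"),(b,"now")): print(n,[q for q in blobs(im,"orange",(170,215,260,280),smin=170,amin=20)])
p=np.array([.4874,-.3610,0]);T=down(81.16);s=get_obs();print(s["position"])
plan([(p+[0,0,.065],T,6)])
E
```

```text
rest [0.4528 0.2929 0.008 ] sides [0.1488 0.0619 0.148  0.0616] ang [ 9.7 10.8  9.6 11.5] area 956.5
rest [0.4613 0.2938 0.008 ] sides [0.1497 0.0801 0.1487 0.0797] ang [11.4 12.5 11.3 13.2] area 970.0
at 12s [(array([195.6, 253.2]), [186, 247, 20, 13, 184])]
now [(array([195.9, 253.1]), [186, 247, 21, 13, 187])]
[ 0.48777911 -0.3593005   0.15455159]
6 x [-0.007, -0.0, 0.373, -0.001, -0.001, 0.003] 
end [ 0.4875 -0.3609  0.065 ] [ 0.7594  0.6506 -0.     -0.    ]
```

Rest unmoved. Grasp blue.

Request:
{"op": "carry_out", "data": {"commands": [[[-0.007, 0, 0.373, -0.001, -0.001, 0.003], [-0.007, 0, 0.373, -0.001, -0.001, 0.003], [-0.007, 0, 0.373, -0.001, -0.001, 0.003], [-0.007, 0, 0.373, -0.001, -0.001, 0.003], [-0.007, 0, 0.373, -0.001, -0.001, 0.003], [-0.007, 0, 0.373, -0.001, -0.001, 0.003], [0, 0, 0, 0, 0, 0], [0, 0, 0, 0, 0, 0], [0, 0, 0, 0, 0, 0]]]}}

```text
clock: 39.35
position: [0.4879, -0.3622, 0.0665]
ee_rot: [0.76, 0.65, 0.0, 0.001]
ft_force: [-0.1, -0.8, 0.3]
grip_width: 0.603
grasp_force: 0.0
```

Request:
{"op": "carry_out", "data": {"commands": [[[0, 0, 0, 0, 0, 0], [0, 0, 0, 0, 0, 0], [0, 0, 0, 0, 0, 0], [0, 0, 0, 0, 0, 0], [0, 0, 0, 0, 0, 0], [0, 0, 0, 0, 0, 0], [0, 0, 0, 0, 0, 0], [0, 0, 0, 0, 0, 0], [0, 0, 0, 0, 0, 0]]], "hand": 1}}

```text
clock: 40.1
position: [0.4876, -0.3627, 0.0664]
ee_rot: [0.76, 0.65, -0.0, 0.001]
ft_force: [-1.9, 1.1, 7.7]
grip_width: 0.158
grasp_force: 39.0
```

Request:
{"op": "carry_out", "data": {"commands": [[[0, 0, -0.2, 0, 0, 0], [0, 0, -0.4, 0, 0, 0], [0, 0, -0.6, 0, 0, 0], [0, 0, -0.7, 0, 0, 0], [0, 0, -0.7, 0, 0, 0], [0, 0, -0.4, 0, 0, 0], [0, 0, 0, 0, 0, 0], [0, 0, 0, 0, 0, 0]]]}}

```text
clock: 40.77
position: [0.4875, -0.3626, 0.1865]
ee_rot: [0.76, 0.65, 0.0, 0.001]
ft_force: [0.7, -0.4, -0.7]
grip_width: 0.158
grasp_force: 39.0
```

```bash
python3 pin.py blue .058 11 .0014
```

```text
tcp [ 0.4875 -0.3626  0.1865] F [-0.6  0.9 -0.6] zaxis [ 2.e-04 -8.e-04 -1.e+00]
blob [342.  314.9] [337, 303, 10, 23, 156] at handle-mid z -> [ 0.4872 -0.3638]
11 x [0.821, -0.113, -0.003, 0.0, 0.001, -0.002] 
4 x [-0.001, 0.001, 0.552, 0.001, -0.001, 0.001] 
end [0.4939 0.0021 0.0981] [ 7.595e-01  6.505e-01 -0.000e+00 -1.000e-04]
```

Request:
{"op": "carry_out", "data": {"commands": [[[0.82, -0.113, -0.003, 0, 0.001, -0.002], [0.82, -0.113, -0.003, 0, 0.001, -0.002], [0.82, -0.113, -0.003, 0, 0.001, -0.002], [0.82, -0.113, -0.003, 0, 0.001, -0.002], [0.82, -0.113, -0.003, 0, 0.001, -0.002], [0.82, -0.113, -0.003, 0, 0.001, -0.002], [0.82, -0.113, -0.003, 0, 0.001, -0.002], [0.82, -0.113, -0.003, 0, 0.001, -0.002], [0.82, -0.113, -0.003, 0, 0.001, -0.002], [0.82, -0.113, -0.003, 0, 0.001, -0.002], [0.82, -0.113, -0.003, 0, 0.001, -0.002], [0, 0, 0, 0, 0, 0], [0, 0, 0, 0, 0, 0], [0, 0, 0, 0, 0, 0], [0, 0, 0.3, 0, 0, 0], [0, 0, 0.3, 0, 0, 0], [0, 0, 0.2, 0, 0, 0], [0, 0, 0, 0, 0, 0], [0, 0, 0, 0, 0, 0]]]}}

```text
clock: 42.4
position: [0.4933, 0.0014, 0.1538]
ee_rot: [0.76, 0.65, -0.0, -0.001]
ft_force: [0.5, -0.4, 0.2]
grip_width: 0.16
grasp_force: 39.1
```

```bash
python3 pin.py blue .0584 1 .0008
```

```text
tcp [0.4933 0.0014 0.1538] F [ 0.2 -0.2 -0.6] zaxis [ 0.e+00  7.e-04 -1.e+00]
blob [292.7 187.5] [291, 185, 4, 6, 16] at handle-mid z -> [0.5119 0.0759]
blob [269.1 197. ] [268, 194, 4, 6, 15] at handle-mid z -> [0.4409 0.0582]
blob [293.5 206.5] [291, 196, 7, 20, 104] at handle-mid z -> [ 0.4925 -0.0008]
blob [316.5 232.3] [316, 230, 2, 6, 11] at handle-mid z -> [ 0.5198 -0.1102]
blob [291.8 236. ] [290, 232, 5, 9, 28] at handle-mid z -> [ 0.4596 -0.1021]
1 x [-0.002, 0.002, 0.017, -0.001, -0.006, 0.001] 
4 x [-0.0, 0.0, 0.346, 0.0, -0.0, 0.0] 
end [0.4938 0.0015 0.0984] [0.7595 0.6505 0.     0.    ]
```

Request:
{"op": "carry_out", "data": {"commands": [[[0, 0, 0.3, 0, 0, 0], [0, 0, 0.35, 0, 0, 0], [0, 0, 0.35, 0, 0, 0], [0, 0, 0.2, 0, 0, 0], [0, 0, 0.075, 0, 0, 0], [0, 0, 0.075, 0, 0, 0], [0, 0, 0.05, 0, 0, 0], [0, 0, 0.05, 0, 0, 0], [0, 0, 0, 0, 0, 0], [0, 0, 0, 0, 0, 0]]]}}

```text
clock: 43.28
position: [0.4941, 0.0018, 0.097]
ee_rot: [0.759, 0.651, 0.001, 0.0]
ft_force: [-0.3, -0.5, -1.4]
grip_width: 0.156
grasp_force: 39.1
```

Request:
{"op": "carry_out", "data": {"commands": [[[0, 0, 0.05, 0, 0, 0], [0, 0, 0.05, 0, 0, 0], [0, 0, 0.05, 0, 0, 0], [0, 0, 0.05, 0, 0, 0], [0, 0, 0, 0, 0, 0]]]}}

```text
clock: 43.7
position: [0.4934, 0.0015, 0.0881]
ee_rot: [0.759, 0.651, -0.0, -0.0]
ft_force: [-0.6, -0.8, -1.1]
grip_width: 0.16
grasp_force: 39.1
```

Request:
{"op": "carry_out", "data": {"commands": [[[0, 0, 0.05, 0, 0, 0], [0, 0, 0.05, 0, 0, 0], [0, 0, 0.05, 0, 0, 0], [0, 0, 0.05, 0, 0, 0], [0, 0, 0.05, 0, 0, 0], [0, 0, 0.05, 0, 0, 0], [0, 0, 0.05, 0, 0, 0], [0, 0, 0.05, 0, 0, 0], [0, 0, 0.05, 0, 0, 0], [0, 0, 0, 0, 0, 0], [0, 0, 0, 0, 0, 0]]]}}

```text
clock: 44.62
position: [0.4936, 0.0017, 0.0704]
ee_rot: [0.759, 0.651, 0.0, -0.0]
ft_force: [-2.4, -2.8, -1.2]
grip_width: 0.158
grasp_force: 39.1
```

Request:
{"op": "carry_out", "data": {"commands": [[[0, 0, 0.03, 0, 0, 0], [0, 0, 0.03, 0, 0, 0], [0, 0, 0.03, 0, 0, 0], [0, 0, 0, 0, 0, 0], [0, 0, 0, 0, 0, 0]]]}}

```text
clock: 45.03
position: [0.4943, 0.0016, 0.0683]
ee_rot: [0.759, 0.651, 0.0, 0.001]
ft_force: [-9.0, -3.9, 17.1]
grip_width: 0.156
grasp_force: 41.2
```

Request:
{"op": "carry_out", "data": {"commands": [[[0, 0, 0, 0, 0, 0], [0, 0, 0, 0, 0, 0], [0, 0, 0, 0, 0, 0], [0, 0, 0, 0, 0, 0], [0, 0, 0, 0, 0, 0], [0, 0, 0, 0, 0, 0]]], "hand": -0.2}}

```text
clock: 45.53
position: [0.494, 0.0019, 0.0671]
ee_rot: [0.759, 0.651, 0.0, 0.0]
ft_force: [-0.3, 0.0, -0.6]
grip_width: 0.598
grasp_force: 0.0
```

Request:
{"op": "carry_out", "data": {"commands": [[[0, 0, -0.3, 0, 0, 0], [0, 0, -0.5, 0, 0, 0], [0, 0, -0.6, 0, 0, 0], [0, 0, -0.6, 0, 0, 0], [0, 0, -0.4, 0, 0, 0], [0, 0, 0, 0, 0, 0]]]}}

```text
clock: 46.03
position: [0.4958, 0.0021, 0.1674]
ee_rot: [0.759, 0.651, 0.002, 0.002]
ft_force: [0.8, 0.7, -0.3]
grip_width: 0.598
grasp_force: 0.0
```

```bash
python3 chk.py; python3 - <<'E'
from h import *
T=down(81.16);p=np.array([.6246,-.0359,0])
plan([(p+[0,0,.15],T,5),(p+[0,0,.05],T,6)])
E
```

```text
rest [0.4611 0.2947 0.008 ] sides [0.15   0.0801 0.149  0.0797] ang [11.4 12.5 11.3 13.2] area 998.0
red chassis side [(array([298.6, 252. ]), [293, 238, 12, 25, 194])] rack side [(array([345.5, 336.6]), [336, 332, 19, 11, 172])]
yellow chassis side [(array([296.5, 232.5]), [294, 229, 6, 9, 44]), (array([293.5, 244.9]), [292, 241, 4, 9, 33])] rack side []
blue chassis side [(array([294.7, 223.8]), [292, 220, 6, 10, 44]), (array([291.9, 236.1]), [290, 232, 5, 9, 27])] rack side []
black chassis side [(array([292.3, 216.9]), [289, 213, 8, 10, 45]), (array([290.8, 227.7]), [289, 224, 4, 9, 26]), (array([310.5, 238.3]), [310, 236, 2, 6, 11])] rack side []
5 x [-0.086, 0.673, 0.071, 0.004, -0.0, 0.001] 
6 x [0.0, 0.0, 0.416, 0.0, -0.0, -0.0] 
end [ 0.6245 -0.0359  0.0501] [ 7.595e-01  6.505e-01  1.000e-04 -0.000e+00]
```

Request:
{"op": "carry_out", "data": {"commands": [[[-0.086, 0.673, 0.071, 0.004, 0, 0.001], [-0.086, 0.673, 0.071, 0.004, 0, 0.001], [-0.086, 0.673, 0.071, 0.004, 0, 0.001], [-0.086, 0.673, 0.071, 0.004, 0, 0.001], [-0.086, 0.673, 0.071, 0.004, 0, 0.001], [0, 0, 0, 0, 0, 0], [0, 0, 0, 0, 0, 0], [0, 0, 0, 0, 0, 0], [0, 0, 0, 0, 0, 0], [0, 0, 0, 0, 0, 0]]], "hand": 1}}

```text
clock: 46.97
position: [0.6236, -0.0356, 0.1491]
ee_rot: [0.759, 0.651, -0.0, -0.001]
ft_force: [0.3, -0.1, 1.0]
grip_width: 0.003
grasp_force: 0.0
```

```bash
python3 - <<'E'
from h import *
from pin import MOUTH
T=down(81.16);p=np.array([.6246,-.0359,0]);print(get_obs()["position"])
for c,m in MOUTH.items(): print(c,"top centre",proj("side",(*m,.0895)).round(1),proj("top",(*m,.0895)).round(1))
b=camera("top");cv2.imwrite("pics/top6.png",b[:,:,::-1])
for c in("red","yellow","blue","black"): print(c,blobs(b,c,(290,238,360,268)))
plan([(p+[0,0,.04],T,6)])
E
```

```text
[ 0.62358266 -0.03557102  0.149116  ]
black top centre [293.6 214.1] [302.3 246.3]
blue top centre [295.1 222. ] [314.6 248.5]
yellow top centre [296.6 230.2] [326.9 250.7]
red top centre [298.1 238.8] [339.2 252.9]
red []
yellow [(array([325.7, 250.9]), [321, 245, 10, 12, 97])]
blue [(array([314.5, 248.5]), [309, 243, 12, 12, 104])]
black []
6 x [-0.0, 0.004, 0.455, -0.002, -0.0, 0.001] 
end [ 0.6246 -0.0358  0.04  ] [0.7596 0.6504 0.     0.    ]
```

Request:
{"op": "carry_out", "data": {"commands": [[[0, 0.004, 0.455, -0.002, 0, 0], [0, 0.004, 0.455, -0.002, 0, 0], [0, 0.004, 0.455, -0.002, 0, 0], [0, 0.004, 0.455, -0.002, 0, 0], [0, 0.004, 0.455, -0.002, 0, 0], [0, 0.004, 0.455, -0.002, 0, 0], [0, 0, 0, 0, 0, 0], [0, 0, 0, 0, 0, 0]]]}}

```text
clock: 47.68
position: [0.6244, -0.0359, 0.0396]
ee_rot: [0.759, 0.651, -0.0, -0.001]
ft_force: [1.5, -0.5, 0.6]
grip_width: 0.0
grasp_force: 0.0
```

Request:
{"op": "carry_out", "data": {"commands": [[[0, 0, 0.075, 0, 0, 0], [0, 0, 0.075, 0, 0, 0], [0, 0, 0.075, 0, 0, 0], [0, 0, 0.05, 0, 0, 0], [0, 0, 0, 0, 0, 0]]]}}

```text
clock: 48.1
position: [0.6254, -0.0361, 0.0289]
ee_rot: [0.76, 0.65, 0.0, 0.0]
ft_force: [-0.0, 0.0, 2.7]
grip_width: -0.0
grasp_force: 1.0
```

Request:
{"op": "carry_out", "data": {"commands": [[[0, 0, 0.05, 0, 0, 0], [0, 0, 0.05, 0, 0, 0], [0, 0, 0, 0, 0, 0], [0, 0, 0, 0, 0, 0]]]}}

```text
clock: 48.43
position: [0.6254, -0.036, 0.025]
ee_rot: [0.76, 0.65, 0.0, 0.0]
ft_force: [0.9, -1.2, 3.8]
grip_width: -0.0
grasp_force: 2.2
```

Request:
{"op": "carry_out", "data": {"commands": [[[0, 0, 0.05, 0, 0, 0], [0, 0, 0, 0, 0, 0], [0, 0, 0, 0, 0, 0]]]}}

```text
clock: 48.68
position: [0.6255, -0.0361, 0.024]
ee_rot: [0.76, 0.65, 0.0, 0.0]
ft_force: [-4.8, -1.1, 14.3]
grip_width: -0.002
grasp_force: 7.1
```

Request:
{"op": "carry_out", "data": {"commands": [[[0, 0, 0.02, 0, 0, 0], [0, 0, 0, 0, 0, 0]]]}}

```text
clock: 48.85
position: [0.6256, -0.0361, 0.0239]
ee_rot: [0.76, 0.65, 0.0, 0.0]
ft_force: [-7.3, -1.0, 21.0]
grip_width: 0.005
grasp_force: 10.1
```

Request:
{"op": "carry_out", "data": {"commands": [[[0, 0, -0.2, 0, 0, 0], [0, 0, -0.4, 0, 0, 0], [0, 0, -0.6, 0, 0, 0], [0, 0, -0.6, 0, 0, 0], [0, 0, -0.6, 0, 0, 0], [0, 0, -0.6, 0, 0, 0], [0, 0, 0, 0, 0, 0], [0, 0, 0, 0, 0, 0], [0, 0, 0, 0, 0, 0], [0, 0, 0, 0, 0, 0]]]}}

```text
clock: 49.68
position: [0.6242, -0.0361, 0.1404]
ee_rot: [0.76, 0.651, -0.001, -0.001]
ft_force: [0.1, -0.3, -0.2]
grip_width: -0.001
grasp_force: 0.0
```

```bash
python3 chk.py; python3 - <<'E'
from h import *
b=camera("top");t0=cv2.imread("pics/top5.png")[:,:,::-1].copy()
for im in(t0,b): print(blobs(im,"orange",(170,215,260,280),smin=170,amin=20))
# bystander drift vs start, by colour-change in their regions
s0=cv2.imread("pics/top0.png")[:,:,::-1]
for n,(x,y,X,Y) in dict(meter=(310,135,370,170),spool=(212,170,242,196),jar=(425,170,458,200),driver=(145,135,200,208),tape=(368,170,400,198),board=(235,136,290,178)).items():
    d=np.abs(b[y:Y,x:X].astype(int)-s0[y:Y,x:X]).max(2);print(n,round(float((d>60).mean()),3))
E
```

```text
rest [0.4612 0.2943 0.008 ] sides [0.1508 0.0801 0.1498 0.0797] ang [11.4 12.5 11.3 13.2] area 1013.0
red chassis side [(array([298.6, 252. ]), [293, 238, 12, 25, 191])] rack side [(array([345.5, 336.6]), [336, 332, 19, 11, 172])]
yellow chassis side [(array([296.6, 232.5]), [294, 229, 6, 9, 45]), (array([293.5, 244.9]), [292, 241, 4, 9, 33])] rack side []
blue chassis side [(array([294.7, 223.8]), [292, 220, 6, 10, 44]), (array([291.8, 236. ]), [290, 232, 5, 9, 28])] rack side []
black chassis side [(array([291.7, 221. ]), [289, 213, 8, 20, 74]), (array([310.4, 238.2]), [309, 236, 3, 6, 12])] rack side []
[(array([195.6, 253.2]), [186, 247, 20, 13, 184])]
[(array([195.8, 253.1]), [186, 247, 21, 13, 182])]
meter 0.597
spool 0.5
jar 0.0
driver 0.31
tape 0.295
board 0.001
```

```bash
python3 - <<'E'
from h import *
b=camera("top");a=camera("side");t0=cv2.imread("pics/top0.png")[:,:,::-1].copy();s0=cv2.imread("pics/side0.png")[:,:,::-1].copy()
for n,i,j in(("top",t0,b),("side",s0,a)):
    B=dict(driver=("red",(140,130,205,210)),spool=("blue",(205,165,250,200)),meter=("yellow",(300,130,380,175)),tape=("black",(365,168,402,200))) if n=="top" else dict(driver=("red",(285,140,350,165)),spool=("blue",(310,165,340,190)),meter=("yellow",(360,205,420,260)),tape=("black",(365,258,402,290)))
    for k,(c,x) in B.items(): print(n,k,[q[0].tolist()+[q[1][4]] for q in blobs(i,c,x,vmin=30,amin=15)],[q[0].tolist()+[q[1][4]] for q in blobs(j,c,x,vmin=30,amin=15)])
E
```

```text
top driver [[180.7, 157.2, 347]] [[180.7, 157.2, 344]]
top spool [[226.4, 183.2, 305]] [[226.5, 183.3, 292]]
top meter [[361.8, 130.6, 80], [342.7, 152.4, 1120]] [[361.2, 130.6, 76], [333.1, 141.0, 216]]
top tape [] []
side driver [[331.0, 154.3, 180]] [[324.9, 153.6, 103]]
side spool [[324.5, 177.2, 212]] [[322.9, 175.0, 130]]
side meter [[395.4, 235.1, 1214]] [[395.4, 235.1, 1210]]
side tape [[383.4, 275.6, 306]] [[383.6, 275.6, 307]]
```

All the bystanders are where they started; the differences came from arm occlusion and shadow.

```bash
python3 -c "
from workcell import hand_in
print(hand_in())"
```

```text
the job is handed in; nothing more can be done
None
```

I handed the job in: the cover leans on the rest, all four test pins are home in their own-colour terminals, and the green button was pressed to its stop; the script returned no verdict, one large look-alike red pin standing loose toppled onto the rack, and the six bystanders have not moved.

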